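Unlock the rivet-pot carrier and build the bench tower

TASK

Lift the keeper bar with the red grip out of its two open brackets and lay it flat in the empty wooden tray, then stack three of the pots it held on the round steel stand: blue at the bottom, yellow on it, white on top, each seated fully on the spigot below. Leave the green pot standing in its place in the carrier, and do not disturb the beeswax block or the thread spool.

Things in the scene. Friction and masses are not known exactly. Their poses are not given: they have to be found in the camera images.
- pot_blue_mid (a point): blue round stacking pot, diameter 48 mm, 51 mm high with its top spigot (5 mm high, diameter 28 tapering to 22 mm), about 0.1 kg. A round recess in its underside, diameter 38 mm, 7 mm deep, drops over the spigot below: stacked pots repeat every 46 mm. This point: on its axis, 25.5 mm above its underside, z up. Starts on one of the carrier's places, under the bar
- pot_yellow_mid (a point): yellow round stacking pot, diameter 48 mm, 51 mm high with its top spigot (5 mm high, diameter 28 tapering to 22 mm), about 0.1 kg. A round recess in its underside, diameter 38 mm, 7 mm deep, drops over the spigot below: stacked pots repeat every 46 mm. This point: on its axis, 25.5 mm above its underside, z up. Starts on one of the carrier's places, under the bar
- pot_white_mid (a point): white round stacking pot, diameter 48 mm, 51 mm high with its top spigot (5 mm high, diameter 28 tapering to 22 mm), about 0.1 kg. A round recess in its underside, diameter 38 mm, 7 mm deep, drops over the spigot below: stacked pots repeat every 46 mm. This point: on its axis, 25.5 mm above its underside, z up. Starts on one of the carrier's places, under the bar
- pot_green_mid (a point): green round stacking pot, diameter 48 mm, 51 mm high with its top spigot (5 mm high, diameter 28 tapering to 22 mm), about 0.1 kg. A round recess in its underside, diameter 38 mm, 7 mm deep, drops over the spigot below: stacked pots repeat every 46 mm. This point: on its axis, 25.5 mm above its underside, z up. Starts on one of the carrier's places, under the bar. It stays in the carrier
- bar_grip (a point): keeper bar: square aluminium bar 14 x 262 x 14 mm with a red grip block on the middle of its top, 18 mm thick (x), 46 mm long (y), 26 mm high; about 0.15 kg. This point: centre of the grip block, 27 mm above the underside of the bar; y along the bar, z up. Starts in the two slots of the carrier, underside 67 mm above the bench, 2 mm above the pots
- carrier: fixed carrier: wooden board 66 x 270 x 14 mm with four pot spigots in a row along y at -84, -28, 28, 84 mm (bases 14 mm above the bench; any pot on any) and at y = -122 and 122 mm a steel bracket with a slot open at the top, 20 mm wide, floor 67 mm, top 88 mm above the bench, for the bar. Origin: middle of the underside, z up
- stand: fixed round steel foot, diameter 80 mm, 10 mm thick, with one pot spigot (5 mm high, diameter 28 mm tapering to 22 mm) in the middle of its top. Origin at the centre of its underside on the bench, z up; a pot set on it has its underside 10 mm above the bench
- bar_tray: fixed shallow wooden tray, open at the top, outside 80 mm (x) by 296 mm (y), 18 mm high, walls and floor 4 mm thick. Origin at the centre of its underside on the bench; y along its length, z up. Empty at the start
- beeswax_mid (a point): bystander: loose yellow block of beeswax, 38 x 55 x 22 mm; this point is its centre
- thread_spool_mid (a point): bystander: loose wooden spool of orange thread standing upright, diameter 40 mm, 44 mm high; this point is the centre of the spool

How it is judged (in metres and radians):
On the way, in this order (a step that is already met when the one before it is completed fails the run):
1. the keeper bar lies flat in the tray, let go (x of bar_grip in the frame of bar_tray between -0.032 and 0.032 m and y of bar_grip in the frame of bar_tray between -0.02 and 0.02 m and z of bar_grip in the frame of bar_tray between 0.028 and 0.035 m and angle between bar_grip's own z axis and vertical below 0.06 rad and angle between the y axis of bar_grip and the y axis of bar_tray, either way round below 0.25 rad and linear speed of keeper_bar below 0.02 m/s and contact force between keeper_bar and the fingers below 0.1 N), for 0.2 s.
2. the blue pot is seated on the stand, let go (x of bar_grip in the frame of bar_tray between -0.032 and 0.032 m and y of bar_grip in the frame of bar_tray between -0.02 and 0.02 m and z of bar_grip in the frame of bar_tray between 0.028 and 0.035 m and angle between each of bar_grip, pot_blue_mid's own z axis and vertical below 0.06 rad and angle between the y axis of bar_grip and the y axis of bar_tray, either way round below 0.25 rad and horizontal distance between pot_blue_mid and stand below 0.009 m and z of pot_blue_mid in the frame of stand between 0.033 and 0.038 m and linear speed of pot_blue below 0.02 m/s and contact force between pot_blue and the fingers below 0.1 N), for 0.2 s.
3. the yellow pot is seated on the blue one, let go (x of bar_grip in the frame of bar_tray between -0.032 and 0.032 m and y of bar_grip in the frame of bar_tray between -0.02 and 0.02 m and z of bar_grip in the frame of bar_tray between 0.028 and 0.035 m and angle between each of bar_grip, pot_blue_mid, pot_yellow_mid's own z axis and vertical below 0.06 rad and angle between the y axis of bar_grip and the y axis of bar_tray, either way round below 0.25 rad and horizontal distance between pot_blue_mid and stand below 0.009 m and z of pot_blue_mid in the frame of stand between 0.033 and 0.038 m and horizontal distance between pot_yellow_mid and pot_blue_mid below 0.009 m and z of pot_yellow_mid in the frame of pot_blue_mid between 0.0435 and 0.0485 m and linear speed of pot_yellow below 0.02 m/s and contact force between pot_yellow and the fingers below 0.1 N), for 0.2 s.
4. the white pot is seated on the yellow one, let go (x of bar_grip in the frame of bar_tray between -0.032 and 0.032 m and y of bar_grip in the frame of bar_tray between -0.02 and 0.02 m and z of bar_grip in the frame of bar_tray between 0.028 and 0.035 m and angle between each of bar_grip, pot_blue_mid, pot_yellow_mid, pot_white_mid's own z axis and vertical below 0.06 rad and angle between the y axis of bar_grip and the y axis of bar_tray, either way round below 0.25 rad and horizontal distance between pot_blue_mid and stand below 0.009 m and z of pot_blue_mid in the frame of stand between 0.033 and 0.038 m and horizontal distance between pot_yellow_mid and pot_blue_mid below 0.009 m and z of pot_yellow_mid in the frame of pot_blue_mid between 0.0435 and 0.0485 m and horizontal distance between pot_white_mid and pot_yellow_mid below 0.009 m and z of pot_white_mid in the frame of pot_yellow_mid between 0.0435 and 0.0485 m and linear speed of pot_white below 0.02 m/s and contact force between pot_white and the fingers below 0.1 N), for 0.2 s.
At the end, for the whole second after the job is handed in: Keeper bar flat in the tray, along it (0.25 rad) and central lengthwise (20 mm); blue on the stand, yellow on blue, white on yellow, each upright, fully down (2.5 mm), within 9 mm of the axis of what is below; green still in its carrier place (12 mm); all at rest (x of bar_grip in the frame of bar_tray between -0.032 and 0.032 m and y of bar_grip in the frame of bar_tray between -0.02 and 0.02 m and z of bar_grip in the frame of bar_tray between 0.028 and 0.035 m and angle between each of bar_grip, pot_blue_mid, pot_yellow_mid, pot_white_mid, pot_green_mid's own z axis and vertical below 0.06 rad and angle between the y axis of bar_grip and the y axis of bar_tray, either way round below 0.25 rad and horizontal distance between pot_blue_mid and stand below 0.009 m and z of pot_blue_mid in the frame of stand between 0.033 and 0.038 m and horizontal distance between pot_yellow_mid and pot_blue_mid below 0.009 m and z of pot_yellow_mid in the frame of pot_blue_mid between 0.0435 and 0.0485 m and horizontal distance between pot_white_mid and pot_yellow_mid below 0.009 m and z of pot_white_mid in the frame of pot_yellow_mid between 0.0435 and 0.0485 m and linear speed of each of keeper_bar, pot_blue, pot_yellow, pot_white, pot_green below 0.02 m/s and distance of pot_green_mid from where it was at the start of the episode below 0.012 m); the robot touches nothing.
It fails at once if the beeswax block is moved more than 20 mm (distance of beeswax_mid from where it was at the start of the episode above 0.02 m).
It fails at once if the thread spool is moved more than 20 mm or tipped (distance of thread_spool_mid from where it was at the start of the episode above 0.02 m or angle between thread_spool_mid's own z axis and vertical above 0.5 rad).
It fails at once if the green pot is taken from its place (moved more than 30 mm) (distance of pot_green_mid from where it was at the start of the episode above 0.03 m).
It also fails if it takes over 96 s, if anything falls off the work surface, if the arm or the gripper's body presses on something with over 40 N, if the wrist force passes 120 N, or if a joint passes its speed limit or range.

ROBOT

A 6-joint arm with a two-finger parallel gripper is mounted at the origin on a cart in front of the work surface, level with it; the furniture and walls round the work are solid. World frame = base frame: x ahead of the robot, y to its left, z up, the work surface at z = 0. Lengths are in mm, angles in rad, forces in N, time in s.
With the tool pointing down it reaches from about 350 to 975 mm from the base axis. Payload 7.1 kg.
Tool frame: the origin (TCP) lies on the mounting face of the last link; the fingertips stand 182 mm ahead of it and the grasp point (between the pads) lies 163 mm ahead of it (ctrl.tcp_to_tips is the distance from the TCP to the fingertips, in mm); z points along the fingers, y is the direction in which the jaws open and shut (so a half turn about z gives the same grasp; the last joint's range is limited). The gripper opens to 88 mm and grips with 3 to 60 N. Pads are 20 mm wide; open, the fingers measure 115 mm over their backs; the gripper's body (75 mm by 178 mm) begins 61 mm behind the grasp point.
Start: joints at [-1.279, 0.423, 1.63, -0, 1.089, -0.019], TCP at [191.156, -595.034, 404.675] pointing down, gripper open.
Joint ranges: [-3, 3], [-0.9, 2.11], [0.09, 2.58], [-1.31, 4.45], [0.11, 2.69], [-2.54, 2.54]. Speed limits (rad/s): [2.39, 2.39, 3.01, 3.14, 3.14, 3.14].

INTERFACE

Orientations are given as a rotation vector (axis times angle).
In Python, from workcell import ctrl gives the robot as it stands. The module is installed in compiled form; this text tells all that it offers.
- The arm moves only by the tool send_rows, never from a script. Its argument "commands" is a list of rows, each an object with "translation": the shift along the world's x, y, z normalised to -1 to 1, where 1 is 0.1 m, a list of three; "twist": the turn, a rotation vector about the world's x, y, z normalised to -1 to 1, where 1 is 0.5 rad, a list of three. A call has exactly 10 rows; each row is the pose to reach, as a shift and turn from the pose commanded when the call began; what a row does not reach only later rows make up. A row lasts 1/10 s, in which the tool goes at most 50 mm and 8.59 degrees, less where a joint would pass 70% of its speed; a pose out of reach is approached as far as the arm can. A call with a number of a shift or a turn outside -1 to 1 is refused whole. A call with a gripper value outside its range is refused whole. "grip" is the closure, from -1 (fully open) to 1 (shut), set as the call begins (left out, the last holds). The fingers move at their own pace and stop on an object; the grip force is fixed at half the most. Time passes only in rows, so rows that repeat a pose let the fingers close, or fill a call up. It gives the time, the measured TCP pose, the force and the opening at its end, in the units of the state.
- ctrl.get_obs(): the state, without advancing time (a new reading comes with each control period).
- ctrl.get_image(name): name is "scene" or "top" or "wrist"; returns a dict with "img" (420x560x3 uint8, red, green, blue), "intrinsics" (3x3 intrinsics, pixels), "cam_to_world" (4x4, takes a point from camera to world coordinates). Camera axes: x right, y down, z forward; pixel columns grow to the right and rows downward; lengths in mm; the calibration is good to about 2 mm. A picture is of the moment at which its call begins. There is no depth.
- ctrl.close_job(): hands the job in, once; it reports no verdict.
The state is a dict: "t": time; "qpos": joint angles; "qvel": joint speeds; "joint_torque": joint torques, N m; "ee_pos": TCP position; "orientation": TCP orientation; "ft_force": force on the tool from outside, world axes, zero at the start; "moment": the same for the moment, N m; "width": finger opening in mm.
Only numpy, scipy, OpenCV 4.12 (cv2) and the standard library are available. Lean on these libraries where they do the work, as an engineer would, in place of code of your own. Each camera call takes 0.05 s, during which the arm holds its last target. There are 200 camera calls.

## Working session

There is one attempt and no reset: what is moved stays moved. The work goes in short steps, Python scripts to look and compute and a tool call to move; the robot and the scene stay as the last step left them, time stands still between calls to the robot, and variables do not carry over. Pictures are saved under pics/ and viewed, about 12 in all and at most 16, crops included, and the job is handed in when it is done.

Besides the shell and the picture viewer there is one more tool, called after "Request:" as name(argument=value, ...), one argument or row to a line, values as JSON. send_rows: Moves the arm, as the interface text tells. Its arguments: {"type":"object","properties":{"commands":{"type":"array","items":{"type":"object","properties":{"translation":{"type":"array","items":{"type":"number"}},"twist":{"type":"array","items":{"type":"number"}}}}},"grip":{"type":"number"}},"required":["commands"]}

```bash
mkdir -p pics
cat > h.py <<'E'
import numpy as np, cv2
from workcell import ctrl
def snap(n,f):
    d=ctrl.get_image(n); cv2.imwrite(f'pics/{f}.png',d['img'][:,:,::-1]); np.savez(f'pics/{f}.npz',**d); return d
def ray(d,u,v,z):
    K=np.array(d['intrinsics']);T=np.array(d['cam_to_world'])
    r=T[:3,:3]@np.linalg.solve(K,[u,v,1.]);o=T[:3,3]
    return o+r*(z-o[2])/r[2]
def proj(d,p):
    K=np.array(d['intrinsics']);T=np.array(d['cam_to_world'])
    c=K@(T[:3,:3].T@(np.array(p,float)-T[:3,3])); return c[:2]/c[2]
E
python3 - <<'E'
from h import *
for n in('top','scene'):
    d=snap(n,n+'0'); print(n,np.round(d['intrinsics'],1).tolist(),np.round(d['cam_to_world'],3).tolist())
o=ctrl.get_obs();print(o)
E
```

```text
top [[392.0, 0.0, 279.3], [0.0, 392.0, 211.8], [0.0, 0.0, 1.0]] [[0.012, -0.982, 0.19, 315.254], [-1.0, -0.011, 0.005, -85.808], [-0.003, -0.19, -0.982, 978.83], [0.0, 0.0, 0.0, 1.0]]
scene [[509.4, 0.0, 280.3], [0.0, 509.4, 215.1], [0.0, 0.0, 1.0]] [[0.542, -0.436, 0.719, -504.748], [-0.841, -0.289, 0.458, -698.785], [0.008, -0.852, -0.523, 808.192], [0.0, 0.0, 0.0, 1.0]]
{'t': 0.1, 'qpos': array([-1.27899970e+00,  4.23766777e-01,  1.63058169e+00,  4.64309801e-06,
        1.08858251e+00, -1.90178584e-02]), 'qvel': array([ 0.00039428,  0.00063511, -0.00233142, -0.00154406,  0.00095783,
        0.00131054]), 'joint_torque': array([-1.17161915e-03, -5.45613599e+01, -2.74324608e+01,  6.44634990e-02,
        1.88263308e-02, -1.79314492e-05]), 'ee_pos': array([ 191.09208815, -594.81985069,  403.99031535]), 'orientation': array([-3.10242203e+00, -4.86054735e-01,  2.79318178e-04]), 'ft_force': array([ 0.28392599, -0.45916807, -0.61368155]), 'moment': array([-0.01575069,  0.05379691, -0.02612229]), 'width': 87.89566679078337}
```

View pics/top0.png

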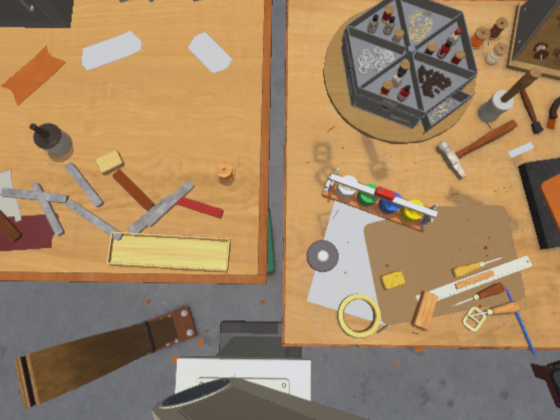

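View pics/scene0.png

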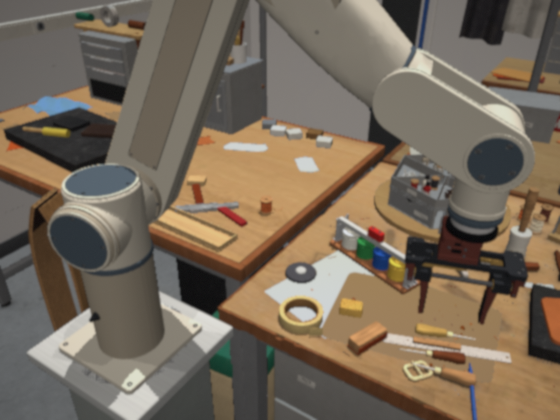

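Top view: the bar runs (332,180)–(432,215) with the red grip at about (385,194). The pots are white (347,186), green (368,195), blue (391,204) and yellow (414,211). The stand is at (322,255) and the tray spans (110,233)–(230,272). The spool is near (226,171), and beeswax candidates are (109,160) and (393,280).

```bash
cat > m.py <<'E'
from h import *
def blob(img,lo,hi,box,z,d,name):
    x0,y0,x1,y1=box
    hsv=cv2.cvtColor(img,cv2.COLOR_RGB2HSV)
    m=cv2.inRange(hsv,lo,hi); k=np.zeros_like(m);k[y0:y1,x0:x1]=m[y0:y1,x0:x1]
    cs,_=cv2.findContours(k,cv2.RETR_EXTERNAL,cv2.CHAIN_APPROX_NONE)
    if not cs: print(name,'none');return
    c=max(cs,key=cv2.contourArea); r=cv2.minAreaRect(c)
    pts=[ray(d,u,v,z)[:2].round(0).tolist() for u,v in cv2.boxPoints(r)]
    print(name,cv2.contourArea(c),np.round(r[0],1),'ctr',ray(d,*r[0],z)[:2].round(1),'corners',pts)
    return c
if __name__=='__main__':
    d=dict(np.load('pics/top0.npz')); I=d['img']
    blob(I,(0,150,120),(6,255,255),(365,180,405,205),107,d,'grip')
    blob(I,(0,0,0),(180,90,130),(300,232,342,276),10,d,'stand')
    blob(I,(20,60,150),(32,255,255),(100,225,240,280),18,d,'tray')
    blob(I,(20,150,150),(32,255,255),(380,268,408,292),22,d,'wax?')
    blob(I,(20,100,150),(32,255,255),(90,145,130,180),22,d,'wax2?')
    blob(I,(5,170,100),(18,255,255),(214,160,236,185),40,d,'spool')
    for n,u,v in[('bar L',331,176),('bar R',433,214),('brL',328,188),('brR',430,226)]: print(n,ray(d,u,v,81).round(0))
    big=cv2.resize(I[160:290,290:450],None,fx=5,fy=4.6,interpolation=cv2.INTER_CUBIC);cv2.imwrite('pics/top0c.png',cv2.resize(I[165:285,290:450],None,fx=5,fy=5,interpolation=cv2.INTER_CUBIC)[:,:,::-1])
E
python3 m.py
```

```text
grip 115.0 [385.1 192.5] ctr [ 531.9 -322.8] corners [[531.0, -300.0], [547.0, -305.0], [533.0, -346.0], [517.0, -340.0]]
stand 735.5 [322.  255.5] ctr [ 394.7 -187.5] corners [[433.0, -151.0], [433.0, -225.0], [357.0, -224.0], [356.0, -151.0]]
tray 3225.5 [169.5 252.5] ctr [397.  186.7] corners [[365.0, 330.0], [440.0, 334.0], [429.0, 42.0], [355.0, 42.0]]
wax? 269.0 [392.8 279.4] ctr [ 338.4 -355.9] corners [[347.0, -327.0], [363.0, -375.0], [330.0, -385.0], [314.0, -337.0]]
wax2? 284.5 [108.5 161.1] ctr [627.6 356.6] corners [[632.0, 391.0], [658.0, 341.0], [623.0, 322.0], [597.0, 372.0]]
spool 14.0 [227.4 177.2] ctr [583.4  48.8] corners [[581.0, 62.0], [594.0, 40.0], [586.0, 35.0], [573.0, 57.0]]
bar L [ 577. -203.   81.]
bar R [ 488. -439.   81.]
brL [ 548. -196.   81.]
brR [ 460. -431.   81.]
```

View pics/top0c.png

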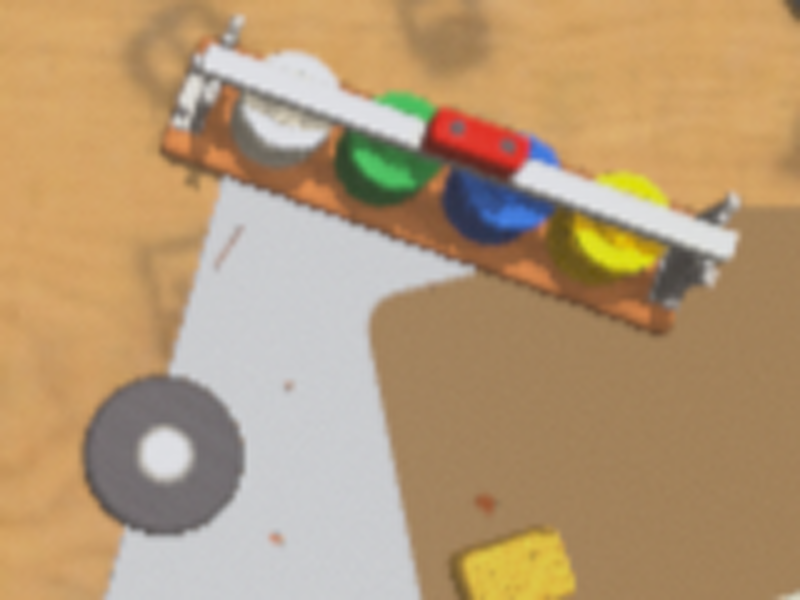

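Crop: the grip is at about (385,192) px, which gives (532,-323) with bar yaw about -0.33 rad. The stand is at (395,-187), the tray at (397,187) with yaw about -0.03, and the wax at (338,-356). I'll move above the grip, turning to match the bar.

Request:
send_rows(
  commands=[
    {"translation": [0.085, 0.068, 0], "twist": [0, 0, 0.05]},
    {"translation": [0.17, 0.136, 0], "twist": [0, 0, 0.1]},
    {"translation": [0.255, 0.204, 0], "twist": [0, 0, 0.14]},
    {"translation": [0.34, 0.272, 0], "twist": [0, 0, 0.19]},
    {"translation": [0.425, 0.34, 0], "twist": [0, 0, 0.23]},
    {"translation": [0.51, 0.408, 0], "twist": [0, 0, 0.28]},
    {"translation": [0.595, 0.476, 0], "twist": [0, 0, 0.33]},
    {"translation": [0.68, 0.544, 0], "twist": [0, 0, 0.37]},
    {"translation": [0.765, 0.612, 0], "twist": [0, 0, 0.42]},
    {"translation": [0.85, 0.68, 0], "twist": [0, 0, 0.465]},
  ],
  grip=-1,
)

```text
t: 1.1
ee_pos: [276.9, -526.5, 404.7]
orientation: [3.026, 0.846, 0.0]
ft_force: [0.4, -0.5, 0.1]
width: 87.9
```

Request:
send_rows(
  commands=[
    {"translation": [0.085, 0.068, 0], "twist": [0, 0, 0.05]},
    {"translation": [0.17, 0.136, 0], "twist": [0, 0, 0.1]},
    {"translation": [0.255, 0.204, 0], "twist": [0, 0, 0.14]},
    {"translation": [0.34, 0.272, 0], "twist": [0, 0, 0.19]},
    {"translation": [0.425, 0.34, 0], "twist": [0, 0, 0.23]},
    {"translation": [0.51, 0.408, 0], "twist": [0, 0, 0.28]},
    {"translation": [0.595, 0.476, 0], "twist": [0, 0, 0.33]},
    {"translation": [0.68, 0.544, 0], "twist": [0, 0, 0.37]},
    {"translation": [0.765, 0.612, 0], "twist": [0, 0, 0.42]},
    {"translation": [0.85, 0.68, 0], "twist": [0, 0, 0.465]},
  ],
)

```text
t: 2.1
ee_pos: [361.9, -458.5, 404.7]
orientation: [-2.907, -1.191, 0.0]
ft_force: [0.8, -0.6, 0.4]
width: 87.7
```

Request:
send_rows(
  commands=[
    {"translation": [0.085, 0.068, 0], "twist": [0, 0, 0.05]},
    {"translation": [0.17, 0.136, 0], "twist": [0, 0, 0.1]},
    {"translation": [0.255, 0.204, 0], "twist": [0, 0, 0.14]},
    {"translation": [0.34, 0.272, 0], "twist": [0, 0, 0.19]},
    {"translation": [0.425, 0.34, 0], "twist": [0, 0, 0.23]},
    {"translation": [0.51, 0.408, 0], "twist": [0, 0, 0.28]},
    {"translation": [0.595, 0.476, 0], "twist": [0, 0, 0.33]},
    {"translation": [0.68, 0.544, 0], "twist": [0, 0, 0.37]},
    {"translation": [0.765, 0.612, 0], "twist": [0, 0, 0.42]},
    {"translation": [0.85, 0.68, 0], "twist": [0, 0, 0.465]},
  ],
)

```text
t: 3.1
ee_pos: [446.9, -390.5, 404.7]
orientation: [2.749, 1.52, -0.0]
ft_force: [-0.1, 0.8, -0.5]
width: 87.8
```

Request:
send_rows(
  commands=[
    {"translation": [0.1, 0.08, 0], "twist": [0, 0, 0.05]},
    {"translation": [0.2, 0.16, 0], "twist": [0, 0, 0.1]},
    {"translation": [0.3, 0.24, 0], "twist": [0, 0, 0.15]},
    {"translation": [0.4, 0.32, 0], "twist": [0, 0, 0.2]},
    {"translation": [0.5, 0.4, 0], "twist": [0, 0, 0.27]},
    {"translation": [0.6, 0.48, 0], "twist": [0, 0, 0.33]},
    {"translation": [0.7, 0.56, 0], "twist": [0, 0, 0.39]},
    {"translation": [0.8, 0.64, 0], "twist": [0, 0, 0.43]},
    {"translation": [0.85, 0.68, 0], "twist": [0, 0, 0.465]},
    {"translation": [0.85, 0.68, 0], "twist": [0, 0, 0.465]},
  ],
)

```text
t: 4.1
ee_pos: [531.9, -322.4, 404.6]
orientation: [2.555, 1.829, 0.0]
ft_force: [-0.5, -0.4, -0.2]
width: 88.0
```

```bash
cat >> h.py <<'E'
from scipy.spatial.transform import Rotation as R
def st():
    o=ctrl.get_obs(); y=R.from_rotvec(o['orientation']).as_matrix()[:,1]
    print('t',round(o['t'],2),'p',o['ee_pos'].round(1),'jawyaw',round(float(np.arctan2(y[1],y[0])),3),'F',o['ft_force'].round(1),'w',round(o['width'],1)); return o
E
python3 - <<'E'
from h import *
st(); d=snap('wrist','w1')
print(np.round(d['intrinsics'],1).tolist(),np.round(d['cam_to_world'],3).tolist())
E
```

```text
t 4.1 p [ 531.9 -322.4  404.6] jawyaw -0.328 F [-0.5 -0.4 -0.2] w 88.0
[[334.7, 0.0, 282.9], [0.0, 334.7, 212.0], [0.0, 0.0, 1.0]] [[0.947, -0.308, -0.093, 557.269], [-0.321, -0.908, -0.269, -248.742], [-0.001, 0.285, -0.959, 383.274], [0.0, 0.0, 0.0, 1.0]]
```

View pics/w1.png

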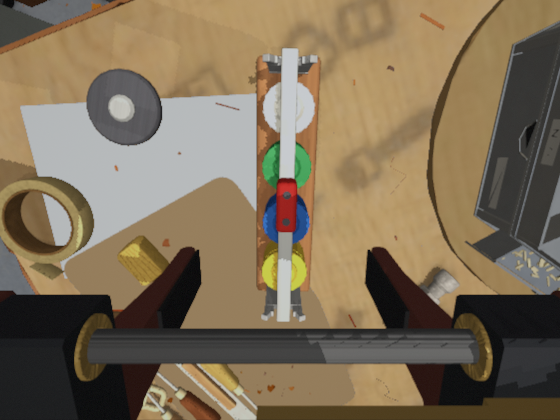

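Wrist view: the bar runs (290,50)–(283,318) with the red grip at about (287,205). The stand spigot is at about (121,107), and the round box is well off to the right.

Run:
```python
from h import *
from m import blob
d=dict(np.load('pics/w1.npz'));I=d['img']
blob(I,(0,190,150),(6,255,255),(265,165,310,240),107,d,'grip(mixed z)')
a=ray(d,290,50,81);b=ray(d,283,319,81);print('bar',a.round(1),b.round(1),np.hypot(*(a-b)[:2]),'mid',((a+b)/2).round(1),'yaw',np.arctan2(-(a-b)[0],(a-b)[1]))
# top face of grip: approximate corners
for p in[(278,180),(296,180),(296,230),(277,230)]: print(ray(d,*p,107).round(1))
hsv=cv2.cvtColor(I,cv2.COLOR_RGB2HSV)
for p in[(259,60),(319,60),(258,290),(312,290)]: print('board',ray(d,*p,14).round(1))
c=blob(I,(0,0,60),(180,60,140),(75,60,170,155),10,d,'stand')
g=cv2.inRange(hsv,(0,0,160),(180,60,255));k=np.zeros_like(g);k[85:130,100:145]=g[85:130,100:145]
m=cv2.moments(k,True);print('spigot',m['m00'],ray(d,m['m10']/m['m00'],m['m01']/m['m00'],14).round(1))
t=dict(np.load('pics/top0.npz'));print(proj(t,[395,-187,15]))
```

```text
grip(mixed z) 608.0 [286.5 206. ] ctr [ 535.2 -322.3] corners [[534.0, -301.0], [549.0, -306.0], [536.0, -345.0], [521.0, -339.0]]
bar [ 578.4 -203.7   81. ] [ 490.8 -443.8   81. ] 255.49430392380657 mid [ 534.6 -323.8   81. ] yaw -0.34966770137322795
[ 535.7 -298.6  107. ]
[ 550.  -303.4  107. ]
[ 536.2 -345.6  107. ]
[ 520.4 -340.3  107. ]
board [ 550.3 -192.4   14. ]
board [ 608. -212.   14.]
board [ 460.1 -437.9   14. ]
board [ 523.3 -459.4   14. ]
stand 4293.0 [122.5 107. ] ctr [ 396.9 -188.3] corners [[378.0, -142.0], [450.0, -167.0], [417.0, -237.0], [341.0, -211.0]]
spigot 472.0 [ 397.  -188.4   14. ]
[322.00785432 255.19539584]
```

Request:
send_rows(
  commands=[
    {"translation": [0.03, 0, -0.1], "twist": [0, 0, -0.034]},
    {"translation": [0.03, 0, -0.2], "twist": [0, 0, -0.034]},
    {"translation": [0.03, 0, -0.3], "twist": [0, 0, -0.034]},
    {"translation": [0.03, 0, -0.4], "twist": [0, 0, -0.034]},
    {"translation": [0.03, 0, -0.5], "twist": [0, 0, -0.034]},
    {"translation": [0.03, 0, -0.6], "twist": [0, 0, -0.034]},
    {"translation": [0.03, 0, -0.7], "twist": [0, 0, -0.034]},
    {"translation": [0.03, 0, -0.8], "twist": [0, 0, -0.034]},
    {"translation": [0.03, 0, -0.88], "twist": [0, 0, -0.034]},
    {"translation": [0.03, 0, -0.95], "twist": [0, 0, -0.034]},
  ],
  grip=-0.3,
)

```text
t: 5.15
ee_pos: [534.1, -323.0, 308.9]
orientation: [-2.571, -1.804, 0.0]
ft_force: [-0.9, 0.1, 0.1]
width: 57.3
```

Request:
send_rows(
  commands=[
    {"translation": [0, 0, -0.08], "twist": [0, 0, 0]},
    {"translation": [0, 0, -0.16], "twist": [0, 0, 0]},
    {"translation": [0, 0, -0.24], "twist": [0, 0, 0]},
    {"translation": [0, 0, -0.32], "twist": [0, 0, 0]},
    {"translation": [0, 0, -0.4], "twist": [0, 0, 0]},
    {"translation": [0, 0, -0.45], "twist": [0, 0, 0]},
    {"translation": [0, 0, -0.486], "twist": [0, 0, 0]},
    {"translation": [0, 0, -0.486], "twist": [0, 0, 0]},
    {"translation": [0, 0, -0.486], "twist": [0, 0, 0]},
    {"translation": [0, 0, -0.486], "twist": [0, 0, 0]},
  ],
)

```text
t: 6.15
ee_pos: [534.3, -323.1, 261.4]
orientation: [2.571, 1.804, 0.0]
ft_force: [-1.0, 0.8, -0.3]
width: 57.4
```

Run:
```python
from h import *
st(); d=snap('wrist','w2')
```

```text
t 6.15 p [ 534.3 -323.1  261.4] jawyaw -0.347 F [-1.   0.8 -0.3] w 57.4
```

View pics/w2.png

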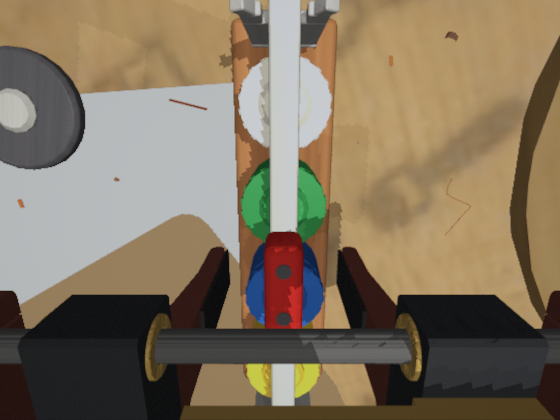

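The grip (red, 265–300 px wide) sits between the fingers and is aligned with them. Closing and lifting.

Request:
send_rows(
  commands=[
    {"translation": [0, 0, 0], "twist": [0, 0, 0]},
    {"translation": [0, 0, 0], "twist": [0, 0, 0]},
    {"translation": [0, 0, 0], "twist": [0, 0, 0]},
    {"translation": [0, 0, 0], "twist": [0, 0, 0]},
    {"translation": [0, 0, 0], "twist": [0, 0, 0]},
    {"translation": [0, 0, 0], "twist": [0, 0, 0]},
    {"translation": [0, 0, 0], "twist": [0, 0, 0]},
    {"translation": [0, 0, 0], "twist": [0, 0, 0]},
    {"translation": [0, 0, 0], "twist": [0, 0, 0]},
    {"translation": [0, 0, 0.02], "twist": [0, 0, 0]},
  ],
  grip=1,
)

```text
t: 7.2
ee_pos: [533.9, -322.9, 262.7]
orientation: [-2.571, -1.804, 0.001]
ft_force: [0.1, -0.6, -2.2]
width: 17.7
```

Request:
send_rows(
  commands=[
    {"translation": [0, 0, 0.08], "twist": [0, 0, 0]},
    {"translation": [0, 0, 0.16], "twist": [0, 0, 0]},
    {"translation": [0, 0, 0.25], "twist": [0, 0, 0]},
    {"translation": [0, 0, 0.35], "twist": [0, 0, 0]},
    {"translation": [0, 0, 0.45], "twist": [0, 0, 0]},
    {"translation": [0, 0, 0.55], "twist": [0, 0, 0]},
    {"translation": [0, 0, 0.65], "twist": [0, 0, 0]},
    {"translation": [0, 0, 0.75], "twist": [0, 0, 0]},
    {"translation": [0, 0, 0.8], "twist": [0, 0, 0]},
    {"translation": [0, 0, 0.8], "twist": [0, 0, 0]},
  ],
)

```text
t: 8.2
ee_pos: [534.3, -323.2, 344.1]
orientation: [2.57, 1.804, 0.001]
ft_force: [-0.1, -0.3, -2.3]
width: 17.8
```

Run:
```python
from h import *
st(); d=snap('wrist','w3'); t=snap('top','t3')
cv2.imwrite('pics/c3.png',np.hstack([cv2.resize(d['img'],(400,300)),cv2.resize(t['img'],(400,300))])[:,:,::-1])
```

```text
t 8.2 p [ 534.3 -323.2  344.1] jawyaw -0.347 F [-0.1 -0.3 -2.3] w 17.8
```

View pics/c3.png

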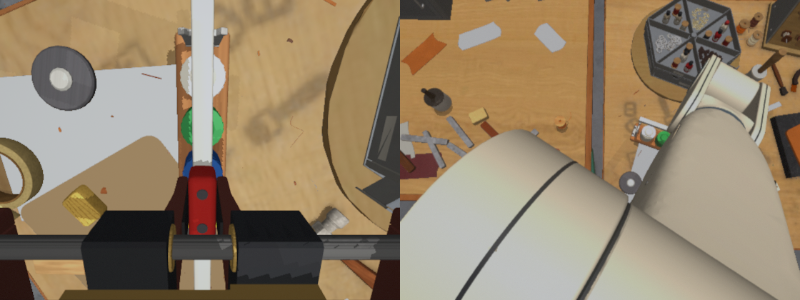

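The bar is held (17.8 mm wide) and clear of the brackets; the pots are still standing. Carrying it to the tray.

Request:
send_rows(
  commands=[
    {"translation": [-0.02, 0.06, 0], "twist": [0, 0, 0.01]},
    {"translation": [-0.04, 0.14, 0], "twist": [0, 0, 0.02]},
    {"translation": [-0.06, 0.23, 0], "twist": [0, 0, 0.03]},
    {"translation": [-0.09, 0.33, 0], "twist": [0, 0, 0.04]},
    {"translation": [-0.12, 0.43, 0], "twist": [0, 0, 0.05]},
    {"translation": [-0.14, 0.53, 0], "twist": [0, 0, 0.06]},
    {"translation": [-0.17, 0.63, 0], "twist": [0, 0, 0.08]},
    {"translation": [-0.2, 0.73, 0], "twist": [0, 0, 0.09]},
    {"translation": [-0.22, 0.83, 0], "twist": [0, 0, 0.1]},
    {"translation": [-0.25, 0.93, 0], "twist": [0, 0, 0.115]},
  ],
)

```text
t: 9.3
ee_pos: [509.0, -229.2, 343.1]
orientation: [2.518, 1.878, 0.0]
ft_force: [-1.5, 0.5, -1.4]
width: 18.2
```

Request:
send_rows(
  commands=[
    {"translation": [-0.025, 0.095, 0], "twist": [0, 0, 0.012]},
    {"translation": [-0.05, 0.19, 0], "twist": [0, 0, 0.024]},
    {"translation": [-0.075, 0.285, 0], "twist": [0, 0, 0.036]},
    {"translation": [-0.1, 0.38, 0], "twist": [0, 0, 0.048]},
    {"translation": [-0.125, 0.475, 0], "twist": [0, 0, 0.06]},
    {"translation": [-0.15, 0.57, 0], "twist": [0, 0, 0.072]},
    {"translation": [-0.175, 0.665, 0], "twist": [0, 0, 0.084]},
    {"translation": [-0.2, 0.76, 0], "twist": [0, 0, 0.096]},
    {"translation": [-0.225, 0.855, 0], "twist": [0, 0, 0.108]},
    {"translation": [-0.25, 0.95, 0], "twist": [0, 0, 0.12]},
  ],
)

```text
t: 10.3
ee_pos: [484.0, -134.2, 343.1]
orientation: [2.461, 1.953, 0.0]
ft_force: [0.8, -0.1, -2.2]
width: 17.7
```

Request:
send_rows(
  commands=[
    {"translation": [-0.025, 0.095, 0], "twist": [0, 0, 0.012]},
    {"translation": [-0.05, 0.19, 0], "twist": [0, 0, 0.024]},
    {"translation": [-0.075, 0.285, 0], "twist": [0, 0, 0.036]},
    {"translation": [-0.1, 0.38, 0], "twist": [0, 0, 0.048]},
    {"translation": [-0.125, 0.475, 0], "twist": [0, 0, 0.06]},
    {"translation": [-0.15, 0.57, 0], "twist": [0, 0, 0.072]},
    {"translation": [-0.175, 0.665, 0], "twist": [0, 0, 0.084]},
    {"translation": [-0.2, 0.76, 0], "twist": [0, 0, 0.096]},
    {"translation": [-0.225, 0.855, 0], "twist": [0, 0, 0.108]},
    {"translation": [-0.25, 0.95, 0], "twist": [0, 0, 0.12]},
  ],
)

```text
t: 11.3
ee_pos: [458.9, -39.2, 343.1]
orientation: [2.401, 2.026, -0.0]
ft_force: [0.1, -0.2, -2.0]
width: 18.0
```

Request:
send_rows(
  commands=[
    {"translation": [-0.025, 0.095, 0], "twist": [0, 0, 0.012]},
    {"translation": [-0.05, 0.19, 0], "twist": [0, 0, 0.024]},
    {"translation": [-0.075, 0.285, 0], "twist": [0, 0, 0.036]},
    {"translation": [-0.1, 0.38, 0], "twist": [0, 0, 0.048]},
    {"translation": [-0.125, 0.475, 0], "twist": [0, 0, 0.06]},
    {"translation": [-0.15, 0.57, 0], "twist": [0, 0, 0.072]},
    {"translation": [-0.175, 0.665, 0], "twist": [0, 0, 0.084]},
    {"translation": [-0.2, 0.76, 0], "twist": [0, 0, 0.096]},
    {"translation": [-0.225, 0.855, 0], "twist": [0, 0, 0.108]},
    {"translation": [-0.25, 0.95, 0], "twist": [0, 0, 0.12]},
  ],
)

```text
t: 12.3
ee_pos: [433.9, 55.8, 343.1]
orientation: [-2.339, -2.097, 0.0]
ft_force: [-0.1, 0.6, -1.7]
width: 17.9
```

Request:
send_rows(
  commands=[
    {"translation": [-0.03, 0.095, 0], "twist": [0, 0, 0.012]},
    {"translation": [-0.06, 0.19, 0], "twist": [0, 0, 0.024]},
    {"translation": [-0.09, 0.285, 0], "twist": [0, 0, 0.036]},
    {"translation": [-0.12, 0.38, 0], "twist": [0, 0, 0.048]},
    {"translation": [-0.15, 0.475, 0], "twist": [0, 0, 0.06]},
    {"translation": [-0.19, 0.57, 0], "twist": [0, 0, 0.08]},
    {"translation": [-0.23, 0.665, 0], "twist": [0, 0, 0.1]},
    {"translation": [-0.27, 0.76, 0], "twist": [0, 0, 0.12]},
    {"translation": [-0.31, 0.855, 0], "twist": [0, 0, 0.14]},
    {"translation": [-0.35, 0.95, 0], "twist": [0, 0, 0.159]},
  ],
)

```text
t: 13.3
ee_pos: [398.8, 150.8, 343.1]
orientation: [2.254, 2.189, 0.0]
ft_force: [0.1, 0.2, -2.0]
width: 17.7
```

Request:
send_rows(
  commands=[
    {"translation": [0, 0.09, -0.05], "twist": [0, 0, 0]},
    {"translation": [0, 0.18, -0.1], "twist": [0, 0, 0]},
    {"translation": [0, 0.25, -0.15], "twist": [0, 0, 0]},
    {"translation": [0, 0.31, -0.2], "twist": [0, 0, 0]},
    {"translation": [0, 0.35, -0.25], "twist": [0, 0, 0]},
    {"translation": [0, 0.37, -0.3], "twist": [0, 0, 0]},
    {"translation": [0, 0.37, -0.35], "twist": [0, 0, 0]},
    {"translation": [0, 0.37, -0.38], "twist": [0, 0, 0]},
    {"translation": [0, 0.37, -0.4], "twist": [0, 0, 0]},
    {"translation": [0, 0.37, -0.4], "twist": [0, 0, 0]},
  ],
)

```text
t: 14.3
ee_pos: [399.1, 186.8, 302.9]
orientation: [-2.255, -2.187, 0.001]
ft_force: [-0.0, 0.1, -1.3]
width: 18.0
```

Run:
```python
from h import *
st(); d=snap('wrist','w4')
```

```text
t 14.3 p [399.1 186.8 302.9] jawyaw -0.03 F [-0.   0.1 -1.3] w 18.0
```

View pics/w4.png

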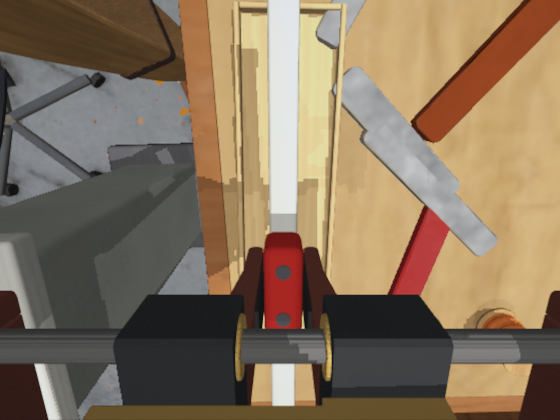

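Tray in the wrist view: outer top corners at about (234,3) and (346,6), left wall at x≈236, right wall from (340,15) to (330,270).

Run:
```python
from h import *
d=dict(np.load('pics/w4.npz'))
L=[(234,3),(233,250)];Rr=[(346,6),(331,250)]
q=[ray(d,*p,18).round(1) for p in L+Rr];print(q)
e=(q[0]+q[2])/2; dirv=(q[0]-q[1]);dirv=dirv/np.hypot(*dirv[:2]);dr=(q[2]-q[3]);dr/=np.hypot(*dr[:2])
print('end mid',e,'dirs',dirv,dr,'ctr',e-148*(dirv+dr)/2)
```

```text
[array([369.5, 338.3,  18. ]), array([355.6, 153.9,  18. ]), array([447.1, 334.2,  18. ]), array([438.9, 151.5,  18. ])]
end mid [408.3  336.25  18.  ] dirs [0.07516636 0.99717101 0.        ] [0.04483718 0.99899431 0.        ] ctr [399.41973773 188.53376667  18.        ]
```

Request:
send_rows(
  commands=[
    {"translation": [0, 0.015, -0.06], "twist": [0, 0, -0.02]},
    {"translation": [0, 0.015, -0.14], "twist": [0, 0, -0.04]},
    {"translation": [0, 0.015, -0.24], "twist": [0, 0, -0.06]},
    {"translation": [0, 0.015, -0.34], "twist": [0, 0, -0.06]},
    {"translation": [0, 0.015, -0.44], "twist": [0, 0, -0.06]},
    {"translation": [0, 0.015, -0.54], "twist": [0, 0, -0.06]},
    {"translation": [0, 0.015, -0.64], "twist": [0, 0, -0.06]},
    {"translation": [0, 0.015, -0.74], "twist": [0, 0, -0.06]},
    {"translation": [0, 0.015, -0.8], "twist": [0, 0, -0.06]},
    {"translation": [0, 0.015, -0.85], "twist": [0, 0, -0.06]},
  ],
)

```text
t: 15.35
ee_pos: [399.1, 188.5, 217.4]
orientation: [-2.287, -2.154, 0.001]
ft_force: [-0.2, 0.6, -1.6]
width: 17.8
```

Request:
send_rows(
  commands=[
    {"translation": [0, 0, -0.04], "twist": [0, 0, 0]},
    {"translation": [0, 0, -0.08], "twist": [0, 0, 0]},
    {"translation": [0, 0, -0.11], "twist": [0, 0, 0]},
    {"translation": [0, 0, -0.14], "twist": [0, 0, 0]},
    {"translation": [0, 0, -0.16], "twist": [0, 0, 0]},
    {"translation": [0, 0, -0.175], "twist": [0, 0, 0]},
    {"translation": [0, 0, -0.185], "twist": [0, 0, 0]},
    {"translation": [0, 0, -0.19], "twist": [0, 0, 0]},
    {"translation": [0, 0, -0.19], "twist": [0, 0, 0]},
    {"translation": [0, 0, -0.19], "twist": [0, 0, 0]},
  ],
)

```text
t: 16.35
ee_pos: [399.2, 188.5, 199.1]
orientation: [2.287, 2.154, 0.0]
ft_force: [0.2, -0.2, -1.6]
width: 18.0
```

```bash
python3 -c "
from h import *
st()"
```

```text
t 16.35 p [399.2 188.5 199.1] jawyaw -0.06 F [ 0.2 -0.2 -1.6] w 18.0
```

Request:
send_rows(
  commands=[
    {"translation": [0, 0, -0.01], "twist": [0, 0, 0]},
    {"translation": [0, 0, -0.01], "twist": [0, 0, 0]},
    {"translation": [0, 0, -0.01], "twist": [0, 0, 0]},
    {"translation": [0, 0, -0.01], "twist": [0, 0, 0]},
    {"translation": [0, 0, -0.01], "twist": [0, 0, 0]},
    {"translation": [0, 0, -0.01], "twist": [0, 0, 0]},
    {"translation": [0, 0, -0.01], "twist": [0, 0, 0]},
    {"translation": [0, 0, -0.01], "twist": [0, 0, 0]},
    {"translation": [0, 0, -0.01], "twist": [0, 0, 0]},
    {"translation": [0, 0, -0.01], "twist": [0, 0, 0]},
  ],
  grip=0.25,
)

```text
t: 17.35
ee_pos: [399.2, 188.5, 198.1]
orientation: [-2.287, -2.154, -0.0]
ft_force: [-0.6, 0.7, -0.5]
width: 32.9
```

Request:
send_rows(
  commands=[
    {"translation": [0, 0, 0.05], "twist": [0, 0, 0]},
    {"translation": [0, 0, 0.15], "twist": [0, 0, 0]},
    {"translation": [0, 0, 0.25], "twist": [0, 0, 0]},
    {"translation": [0, 0, 0.35], "twist": [0, 0, 0]},
    {"translation": [0, 0, 0.45], "twist": [0, 0, 0]},
    {"translation": [0, 0, 0.55], "twist": [0, 0, 0]},
    {"translation": [0, 0, 0.65], "twist": [0, 0, 0]},
    {"translation": [0, 0, 0.75], "twist": [0, 0, 0]},
    {"translation": [0, 0, 0.85], "twist": [0, 0, 0]},
    {"translation": [0, 0, 0.95], "twist": [0, 0, 0]},
  ],
)

```text
t: 18.35
ee_pos: [399.1, 188.5, 293.9]
orientation: [-2.287, -2.154, 0.0]
ft_force: [0.1, 0.2, 0.1]
width: 32.6
```

Run:
```python
from h import *
st(); d=snap('wrist','w5'); t=snap('top','t5')
cv2.imwrite('pics/c5.png',np.hstack([cv2.resize(d['img'],(400,300)),cv2.resize(t['img'],(400,300))])[:,:,::-1])
```

```text
t 18.35 p [399.1 188.5 293.9] jawyaw -0.06 F [0.1 0.2 0.1] w 32.6
```

View pics/c5.png

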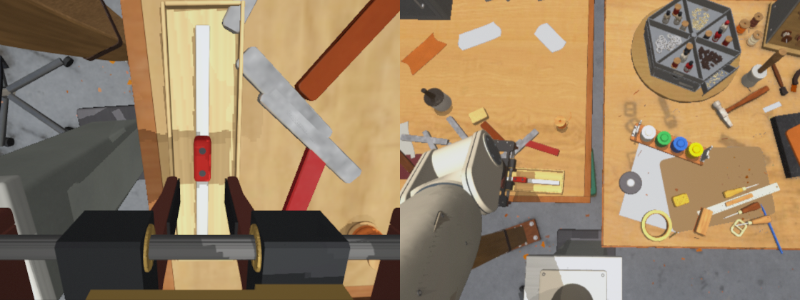

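The bar lies centrally in the tray and the pots are now fully visible. Checking the bar's end position and measuring the pots.

Run:
```python
from h import *
d=dict(np.load('pics/w5.npz'))
a=ray(d,202*1.4,26*1.4,18);t=ray(d,202*1.4,4*1.4,18);print('bar end',a.round(1),'tray end outer',t.round(1))
d=dict(np.load('pics/t5.npz'));I=d['img'];hsv=cv2.cvtColor(I,cv2.COLOR_RGB2HSV)
P={}
for n,lo,hi in[('white',(0,0,175),(180,45,255)),('green',(55,120,60),(85,255,255)),('blue',(100,120,60),(125,255,255)),('yellow',(25,200,130),(33,255,255))]:
    m=cv2.inRange(hsv,lo,hi);k=np.zeros_like(m);k[165:226,330:434]=m[165:226,330:434]
    cs,_=cv2.findContours(k,0,1)
    c=max(cs,key=cv2.contourArea);(u,v),r=cv2.minEnclosingCircle(c)
    x,y,w,h=cv2.boundingRect(c)
    print(n,cv2.contourArea(c),(round(u,1),round(v,1)),round(r,1),(x,y,w,h),'at z=45',ray(d,x+w/2,y+h/2,45).round(1))
c=np.array([535.2,-324]);yw=-.347
for s in(84,28,-28,-84): print(s,(c+s*np.array([-np.sin(yw),np.cos(yw)])).round(1))
```

```text
bar end [406.6 316.3  18. ] tray end outer [407.7 334.9  18. ]
white 768.0 (356.5, 217.1) 27.6 (330, 201, 55, 25) at z=45 [ 494.3 -270.7   45. ]
green 264.0 (369.2, 193.2) 9.6 (360, 184, 19, 19) at z=45 [ 544.5 -301.3   45. ]
blue 283.5 (391.2, 201.5) 10.4 (381, 192, 21, 20) at z=45 [ 523.8 -354.2   45. ]
yellow 279.0 (413.2, 209.0) 10.2 (403, 200, 21, 20) at z=45 [ 504.6 -406.7   45. ]
84 [ 563.8 -245. ]
28 [ 544.7 -297.7]
-28 [ 525.7 -350.3]
-84 [ 506.6 -403. ]
```

Request:
send_rows(
  commands=[
    {"translation": [0.02, -0.06, 0.06], "twist": [0, 0, -0.01]},
    {"translation": [0.04, -0.14, 0.12], "twist": [0, 0, -0.02]},
    {"translation": [0.06, -0.23, 0.18], "twist": [0, 0, -0.03]},
    {"translation": [0.08, -0.33, 0.24], "twist": [0, 0, -0.04]},
    {"translation": [0.11, -0.43, 0.3], "twist": [0, 0, -0.05]},
    {"translation": [0.13, -0.53, 0.36], "twist": [0, 0, -0.06]},
    {"translation": [0.15, -0.63, 0.42], "twist": [0, 0, -0.07]},
    {"translation": [0.17, -0.73, 0.46], "twist": [0, 0, -0.08]},
    {"translation": [0.19, -0.83, 0.5], "twist": [0, 0, -0.09]},
    {"translation": [0.21, -0.93, 0.5], "twist": [0, 0, -0.1]},
  ],
  grip=-1,
)

```text
t: 19.45
ee_pos: [420.4, 94.6, 343.6]
orientation: [2.34, 2.095, 0.001]
ft_force: [-0.3, -0.1, 0.4]
width: 87.8
```

Request:
send_rows(
  commands=[
    {"translation": [0.022, -0.1, 0], "twist": [0, 0, -0.01]},
    {"translation": [0.044, -0.2, 0], "twist": [0, 0, -0.02]},
    {"translation": [0.066, -0.3, 0], "twist": [0, 0, -0.03]},
    {"translation": [0.088, -0.4, 0], "twist": [0, 0, -0.04]},
    {"translation": [0.11, -0.5, 0], "twist": [0, 0, -0.05]},
    {"translation": [0.132, -0.6, 0], "twist": [0, 0, -0.06]},
    {"translation": [0.154, -0.7, 0], "twist": [0, 0, -0.07]},
    {"translation": [0.176, -0.8, 0], "twist": [0, 0, -0.08]},
    {"translation": [0.198, -0.9, 0], "twist": [0, 0, -0.09]},
    {"translation": [0.22, -1.0, 0], "twist": [0, 0, -0.1]},
  ],
)

```text
t: 20.45
ee_pos: [442.3, -5.4, 343.1]
orientation: [-2.392, -2.036, -0.0]
ft_force: [-0.2, -0.6, -0.4]
width: 87.9
```

Request:
send_rows(
  commands=[
    {"translation": [0.022, -0.1, 0], "twist": [0, 0, -0.01]},
    {"translation": [0.044, -0.2, 0], "twist": [0, 0, -0.02]},
    {"translation": [0.066, -0.3, 0], "twist": [0, 0, -0.03]},
    {"translation": [0.088, -0.4, 0], "twist": [0, 0, -0.04]},
    {"translation": [0.11, -0.5, 0], "twist": [0, 0, -0.05]},
    {"translation": [0.132, -0.6, 0], "twist": [0, 0, -0.06]},
    {"translation": [0.154, -0.7, 0], "twist": [0, 0, -0.07]},
    {"translation": [0.176, -0.8, 0], "twist": [0, 0, -0.08]},
    {"translation": [0.198, -0.9, 0], "twist": [0, 0, -0.09]},
    {"translation": [0.22, -1.0, 0], "twist": [0, 0, -0.1]},
  ],
)

```text
t: 21.45
ee_pos: [464.3, -105.4, 343.1]
orientation: [2.442, 1.976, 0.0]
ft_force: [-0.5, 0.8, 0.0]
width: 87.9
```

Request:
send_rows(
  commands=[
    {"translation": [0.022, -0.1, 0], "twist": [0, 0, -0.01]},
    {"translation": [0.044, -0.2, 0], "twist": [0, 0, -0.02]},
    {"translation": [0.066, -0.3, 0], "twist": [0, 0, -0.03]},
    {"translation": [0.088, -0.4, 0], "twist": [0, 0, -0.04]},
    {"translation": [0.11, -0.5, 0], "twist": [0, 0, -0.05]},
    {"translation": [0.132, -0.6, 0], "twist": [0, 0, -0.06]},
    {"translation": [0.154, -0.7, 0], "twist": [0, 0, -0.07]},
    {"translation": [0.176, -0.8, 0], "twist": [0, 0, -0.08]},
    {"translation": [0.198, -0.9, 0], "twist": [0, 0, -0.09]},
    {"translation": [0.22, -1.0, 0], "twist": [0, 0, -0.1]},
  ],
)

```text
t: 22.45
ee_pos: [486.3, -205.4, 343.1]
orientation: [-2.491, -1.914, 0.0]
ft_force: [0.3, -0.3, 0.0]
width: 87.8
```

Request:
send_rows(
  commands=[
    {"translation": [0.022, -0.1, 0], "twist": [0, 0, -0.01]},
    {"translation": [0.044, -0.2, 0], "twist": [0, 0, -0.02]},
    {"translation": [0.066, -0.3, 0], "twist": [0, 0, -0.03]},
    {"translation": [0.088, -0.4, 0], "twist": [0, 0, -0.04]},
    {"translation": [0.11, -0.5, 0], "twist": [0, 0, -0.05]},
    {"translation": [0.132, -0.6, 0], "twist": [0, 0, -0.06]},
    {"translation": [0.154, -0.7, 0], "twist": [0, 0, -0.07]},
    {"translation": [0.176, -0.8, 0], "twist": [0, 0, -0.08]},
    {"translation": [0.198, -0.88, 0], "twist": [0, 0, -0.09]},
    {"translation": [0.22, -0.95, 0], "twist": [0, 0, -0.1]},
  ],
)

```text
t: 23.45
ee_pos: [508.3, -300.3, 343.0]
orientation: [-2.538, -1.851, -0.0]
ft_force: [-0.4, 0.1, 0.5]
width: 87.8
```

Request:
send_rows(
  commands=[
    {"translation": [0.03, -0.1, 0], "twist": [0, 0, -0.01]},
    {"translation": [0.06, -0.2, 0], "twist": [0, 0, -0.02]},
    {"translation": [0.09, -0.28, 0], "twist": [0, 0, -0.04]},
    {"translation": [0.12, -0.36, 0], "twist": [0, 0, -0.05]},
    {"translation": [0.15, -0.44, 0], "twist": [0, 0, -0.06]},
    {"translation": [0.17, -0.5, 0], "twist": [0, 0, -0.07]},
    {"translation": [0.174, -0.525, 0], "twist": [0, 0, -0.074]},
    {"translation": [0.174, -0.525, 0], "twist": [0, 0, -0.074]},
    {"translation": [0.174, -0.525, 0], "twist": [0, 0, -0.074]},
    {"translation": [0.174, -0.525, 0], "twist": [0, 0, -0.074]},
  ],
)

```text
t: 24.45
ee_pos: [525.5, -351.7, 343.1]
orientation: [-2.571, -1.805, 0.0]
ft_force: [-0.2, -0.9, 0.5]
width: 88.0
```

Run:
```python
from h import *
st(); d=snap('wrist','w6')
```

```text
t 24.45 p [ 525.5 -351.7  343.1] jawyaw -0.347 F [-0.2 -0.9  0.5] w 88.0
```

View pics/w6.png

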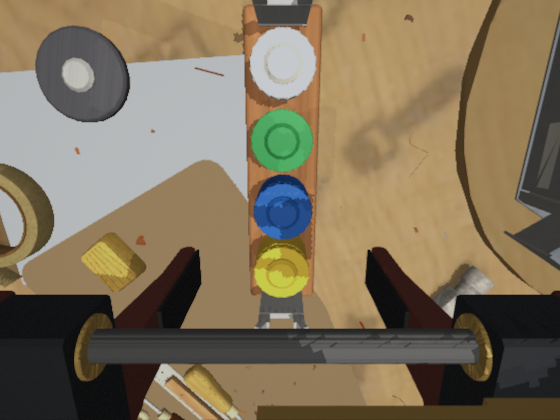

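Spigot centres in px: white (283,63), green (282,140), blue (283,211), yellow (282,268); stand spigot (77,75).

Run:
```python
from h import *
d=dict(np.load('pics/w6.npz'))
P=[ray(d,*p,62) for p in[(283,63),(282,140),(283,211),(282,268)]]
for p in P: print(p.round(1))
for a,b in zip(P,P[1:]): print(np.hypot(*(a-b)[:2]).round(1))
print('stand',ray(d,77,75,13).round(1))
```

```text
[ 563.5 -246.5   62. ]
[ 544.5 -297.    62. ]
[ 526.1 -350.3   62. ]
[ 508.2 -397.6   62. ]
54.0
56.3
50.6
stand [ 395.9 -189.4   13. ]
```

Request:
send_rows(
  commands=[
    {"translation": [0.003, 0.013, -0.08], "twist": [0, 0, 0]},
    {"translation": [0.003, 0.013, -0.18], "twist": [0, 0, 0]},
    {"translation": [0.003, 0.013, -0.28], "twist": [0, 0, 0]},
    {"translation": [0.003, 0.013, -0.38], "twist": [0, 0, 0]},
    {"translation": [0.003, 0.013, -0.48], "twist": [0, 0, 0]},
    {"translation": [0.003, 0.013, -0.58], "twist": [0, 0, 0]},
    {"translation": [0.003, 0.013, -0.68], "twist": [0, 0, 0]},
    {"translation": [0.003, 0.013, -0.78], "twist": [0, 0, 0]},
    {"translation": [0.003, 0.013, -0.88], "twist": [0, 0, 0]},
    {"translation": [0.003, 0.013, -0.96], "twist": [0, 0, 0]},
  ],
)

```text
t: 25.5
ee_pos: [525.8, -350.7, 246.1]
orientation: [-2.571, -1.804, 0.0]
ft_force: [-0.6, -0.1, -0.1]
width: 87.8
```

Request:
send_rows(
  commands=[
    {"translation": [0, 0, -0.08], "twist": [0, 0, 0]},
    {"translation": [0, 0, -0.16], "twist": [0, 0, 0]},
    {"translation": [0, 0, -0.24], "twist": [0, 0, 0]},
    {"translation": [0, 0, -0.32], "twist": [0, 0, 0]},
    {"translation": [0, 0, -0.38], "twist": [0, 0, 0]},
    {"translation": [0, 0, -0.4], "twist": [0, 0, 0]},
    {"translation": [0, 0, -0.4], "twist": [0, 0, 0]},
    {"translation": [0, 0, -0.4], "twist": [0, 0, 0]},
    {"translation": [0, 0, -0.4], "twist": [0, 0, 0]},
    {"translation": [0, 0, -0.4], "twist": [0, 0, 0]},
  ],
)

```text
t: 26.5
ee_pos: [526.0, -350.8, 207.4]
orientation: [2.571, 1.804, 0.0]
ft_force: [-0.2, -0.1, -0.8]
width: 88.0
```

Request:
send_rows(
  commands=[
    {"translation": [0, 0, 0], "twist": [0, 0, 0]},
    {"translation": [0, 0, 0], "twist": [0, 0, 0]},
    {"translation": [0, 0, 0], "twist": [0, 0, 0]},
    {"translation": [0, 0, 0], "twist": [0, 0, 0]},
    {"translation": [0, 0, 0], "twist": [0, 0, 0]},
    {"translation": [0, 0, 0], "twist": [0, 0, 0]},
    {"translation": [0, 0, 0], "twist": [0, 0, 0]},
    {"translation": [0, 0, 0], "twist": [0, 0, 0]},
    {"translation": [0, 0, 0], "twist": [0, 0, 0]},
    {"translation": [0, 0, 0], "twist": [0, 0, 0]},
  ],
  grip=1,
)

```text
t: 27.5
ee_pos: [525.8, -350.7, 207.0]
orientation: [-2.572, -1.804, 0.0]
ft_force: [-0.1, -0.6, 0.7]
width: 47.4
```

Request:
send_rows(
  commands=[
    {"translation": [0, 0, 0.05], "twist": [0, 0, 0]},
    {"translation": [0, 0, 0.12], "twist": [0, 0, 0]},
    {"translation": [0, 0, 0.2], "twist": [0, 0, 0]},
    {"translation": [0, 0, 0.3], "twist": [0, 0, 0]},
    {"translation": [0, 0, 0.4], "twist": [0, 0, 0]},
    {"translation": [0, 0, 0.5], "twist": [0, 0, 0]},
    {"translation": [0, 0, 0.6], "twist": [0, 0, 0]},
    {"translation": [0, 0, 0.7], "twist": [0, 0, 0]},
    {"translation": [0, 0, 0.8], "twist": [0, 0, 0]},
    {"translation": [0, 0, 0.8], "twist": [0, 0, 0]},
  ],
)

```text
t: 28.5
ee_pos: [526.3, -351.0, 288.9]
orientation: [2.569, 1.803, 0.001]
ft_force: [0.3, -0.0, -1.9]
width: 47.7
```

Run:
```python
from h import *
st(); d=snap('wrist','w7')
```

```text
t 28.5 p [ 526.3 -351.   288.9] jawyaw -0.347 F [ 0.3 -0.  -1.9] w 47.7
```

View pics/w7.png

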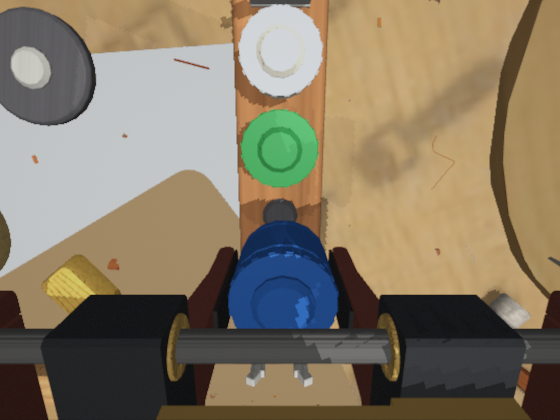

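Blue is held squarely between the pads and its carrier spigot is bare at (280,212). Moving to the stand.

Request:
send_rows(
  commands=[
    {"translation": [-0.05, 0.06, 0], "twist": [0, 0, 0]},
    {"translation": [-0.11, 0.14, 0], "twist": [0, 0, 0]},
    {"translation": [-0.18, 0.23, 0], "twist": [0, 0, 0]},
    {"translation": [-0.26, 0.33, 0], "twist": [0, 0, 0]},
    {"translation": [-0.34, 0.43, 0], "twist": [0, 0, 0]},
    {"translation": [-0.42, 0.53, 0], "twist": [0, 0, 0]},
    {"translation": [-0.5, 0.63, 0], "twist": [0, 0, 0]},
    {"translation": [-0.58, 0.73, 0], "twist": [0, 0, 0]},
    {"translation": [-0.66, 0.82, 0], "twist": [0, 0, 0]},
    {"translation": [-0.74, 0.92, 0], "twist": [0, 0, 0]},
  ],
)

```text
t: 29.55
ee_pos: [451.2, -258.0, 287.2]
orientation: [2.571, 1.804, 0.0]
ft_force: [0.6, -0.4, -1.1]
width: 47.4
```

Request:
send_rows(
  commands=[
    {"translation": [-0.08, 0.1, 0], "twist": [0, 0, 0]},
    {"translation": [-0.16, 0.2, 0], "twist": [0, 0, 0]},
    {"translation": [-0.24, 0.3, 0], "twist": [0, 0, 0]},
    {"translation": [-0.32, 0.4, -0.05], "twist": [0, 0, 0]},
    {"translation": [-0.4, 0.5, -0.1], "twist": [0, 0, 0]},
    {"translation": [-0.47, 0.59, -0.2], "twist": [0, 0, 0]},
    {"translation": [-0.53, 0.66, -0.3], "twist": [0, 0, 0]},
    {"translation": [-0.557, 0.698, -0.4], "twist": [0, 0, 0]},
    {"translation": [-0.557, 0.698, -0.5], "twist": [0, 0, 0]},
    {"translation": [-0.557, 0.698, -0.55], "twist": [0, 0, 0]},
  ],
)

```text
t: 30.55
ee_pos: [396.2, -188.9, 231.1]
orientation: [-2.571, -1.804, 0.001]
ft_force: [0.3, 0.1, -0.8]
width: 47.4
```

Run:
```python
from h import *
st(); d=snap('wrist','w8')
```

```text
t 30.55 p [ 396.2 -188.9  231.1] jawyaw -0.347 F [ 0.3  0.1 -0.8] w 47.4
```

View pics/w8.png

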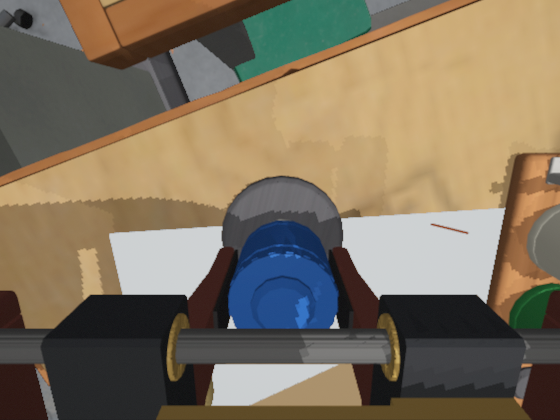

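The pot (x≈283 px) is centred over the stand disc (222–343 px, centre 283). Lowering.

Request:
send_rows(
  commands=[
    {"translation": [0, 0, -0.05], "twist": [0, 0, 0]},
    {"translation": [0, 0, -0.1], "twist": [0, 0, 0]},
    {"translation": [0, 0, -0.15], "twist": [0, 0, 0]},
    {"translation": [0, 0, -0.19], "twist": [0, 0, 0]},
    {"translation": [0, 0, -0.22], "twist": [0, 0, 0]},
    {"translation": [0, 0, -0.25], "twist": [0, 0, 0]},
    {"translation": [0, 0, -0.27], "twist": [0, 0, 0]},
    {"translation": [0, 0, -0.285], "twist": [0, 0, 0]},
    {"translation": [0, 0, -0.285], "twist": [0, 0, 0]},
    {"translation": [0, 0, -0.285], "twist": [0, 0, 0]},
  ],
)

```text
t: 31.6
ee_pos: [396.2, -188.9, 203.6]
orientation: [2.571, 1.805, 0.0]
ft_force: [0.0, 0.3, -1.8]
width: 48.0
```

Run:
```python
from h import *
st(); d=dict(np.load('pics/w8.npz')); p=ray(d,283,177,10);print(p,'rim dist',np.hypot(*(p[:2]-[396.2,-188.7])))
```

```text
t 31.6 p [ 396.2 -188.9  203.6] jawyaw -0.347 F [ 0.   0.3 -1.8] w 48.0
[ 410.03222399 -150.71071638   10.        ] rim dist 40.42914902056983
```

Request:
send_rows(
  commands=[
    {"translation": [0, 0, -0.006], "twist": [0, 0, 0]},
    {"translation": [0, 0, -0.006], "twist": [0, 0, 0]},
    {"translation": [0, 0, -0.006], "twist": [0, 0, 0]},
    {"translation": [0, 0, -0.006], "twist": [0, 0, 0]},
    {"translation": [0, 0, -0.006], "twist": [0, 0, 0]},
    {"translation": [0, 0, -0.006], "twist": [0, 0, 0]},
    {"translation": [0, 0, -0.006], "twist": [0, 0, 0]},
    {"translation": [0, 0, -0.006], "twist": [0, 0, 0]},
    {"translation": [0, 0, -0.006], "twist": [0, 0, 0]},
    {"translation": [0, 0, -0.006], "twist": [0, 0, 0]},
  ],
  grip=-1,
)

```text
t: 32.6
ee_pos: [396.2, -188.9, 203.0]
orientation: [2.572, 1.805, -0.0]
ft_force: [1.0, 0.1, -0.1]
width: 88.1
```

Request:
send_rows(
  commands=[
    {"translation": [0, 0, 0.06], "twist": [0, 0, 0]},
    {"translation": [0, 0, 0.16], "twist": [0, 0, 0]},
    {"translation": [0, 0, 0.26], "twist": [0, 0, 0]},
    {"translation": [0, 0, 0.36], "twist": [0, 0, 0]},
    {"translation": [0, 0, 0.46], "twist": [0, 0, 0]},
    {"translation": [0, 0, 0.56], "twist": [0, 0, 0]},
    {"translation": [0, 0, 0.66], "twist": [0, 0, 0]},
    {"translation": [0, 0, 0.76], "twist": [0, 0, 0]},
    {"translation": [0, 0, 0.84], "twist": [0, 0, 0]},
    {"translation": [0, 0, 0.84], "twist": [0, 0, 0]},
  ],
)

```text
t: 33.6
ee_pos: [396.5, -189.1, 288.1]
orientation: [2.57, 1.804, 0.002]
ft_force: [0.2, -0.5, 0.0]
width: 87.8
```

Run:
```python
from h import *
st(); d=snap('wrist','w9')
I=d['img'];hsv=cv2.cvtColor(I,cv2.COLOR_RGB2HSV);m=cv2.inRange(hsv,(100,120,50),(125,255,255))
cs,_=cv2.findContours(m,0,1)
for c in cs:
    if cv2.contourArea(c)>300: print(cv2.boundingRect(c))
```

```text
t 33.6 p [ 396.5 -189.1  288.1] jawyaw -0.347 F [ 0.2 -0.5  0. ] w 87.8
(246, 187, 72, 80)
```

View pics/w9.png

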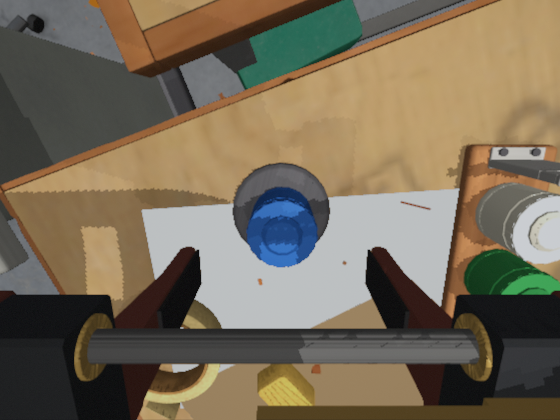

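Blue is seated on the stand (spigot at (282,236)). On to yellow.

Request:
send_rows(
  commands=[
    {"translation": [0.03, -0.06, 0], "twist": [0, 0, 0]},
    {"translation": [0.07, -0.13, 0], "twist": [0, 0, 0]},
    {"translation": [0.11, -0.21, 0], "twist": [0, 0, 0]},
    {"translation": [0.16, -0.31, 0], "twist": [0, 0, 0]},
    {"translation": [0.21, -0.41, 0], "twist": [0, 0, 0]},
    {"translation": [0.26, -0.51, 0], "twist": [0, 0, 0]},
    {"translation": [0.31, -0.61, 0], "twist": [0, 0, 0]},
    {"translation": [0.36, -0.71, 0], "twist": [0, 0, 0]},
    {"translation": [0.41, -0.81, 0], "twist": [0, 0, 0]},
    {"translation": [0.46, -0.91, 0], "twist": [0, 0, 0]},
  ],
)

```text
t: 34.65
ee_pos: [442.6, -280.8, 287.0]
orientation: [-2.572, -1.804, -0.0]
ft_force: [-0.2, 0.5, 0.3]
width: 87.6
```

Request:
send_rows(
  commands=[
    {"translation": [0.05, -0.1, 0], "twist": [0, 0, 0]},
    {"translation": [0.1, -0.2, 0], "twist": [0, 0, 0]},
    {"translation": [0.15, -0.3, 0], "twist": [0, 0, 0]},
    {"translation": [0.2, -0.4, 0], "twist": [0, 0, 0]},
    {"translation": [0.25, -0.5, 0], "twist": [0, 0, 0]},
    {"translation": [0.3, -0.6, 0], "twist": [0, 0, 0]},
    {"translation": [0.35, -0.7, 0], "twist": [0, 0, 0]},
    {"translation": [0.4, -0.8, 0], "twist": [0, 0, 0]},
    {"translation": [0.45, -0.9, 0], "twist": [0, 0, 0]},
    {"translation": [0.5, -1.0, 0], "twist": [0, 0, 0]},
  ],
)

```text
t: 35.65
ee_pos: [492.6, -380.8, 286.9]
orientation: [-2.572, -1.805, 0.0]
ft_force: [-0.4, -0.8, 0.3]
width: 87.9
```

Request:
send_rows(
  commands=[
    {"translation": [0.05, -0.08, 0], "twist": [0, 0, 0]},
    {"translation": [0.08, -0.14, 0], "twist": [0, 0, 0]},
    {"translation": [0.11, -0.19, 0], "twist": [0, 0, 0]},
    {"translation": [0.13, -0.22, 0], "twist": [0, 0, 0]},
    {"translation": [0.146, -0.233, 0], "twist": [0, 0, 0]},
    {"translation": [0.146, -0.233, 0], "twist": [0, 0, 0]},
    {"translation": [0.146, -0.233, 0], "twist": [0, 0, 0]},
    {"translation": [0.146, -0.233, 0], "twist": [0, 0, 0]},
    {"translation": [0.146, -0.233, 0], "twist": [0, 0, 0]},
    {"translation": [0.146, -0.233, 0], "twist": [0, 0, 0]},
  ],
)

```text
t: 36.65
ee_pos: [506.7, -403.1, 287.0]
orientation: [-2.571, -1.805, 0.0]
ft_force: [-1.0, 0.1, 0.4]
width: 87.9
```

Run:
```python
from h import *
d=dict(np.load('pics/w9.npz'));print('blue spigot',ray(d,282,236,61).round(1))
st(); d=snap('wrist','w10')
I=d['img'];hsv=cv2.cvtColor(I,cv2.COLOR_RGB2HSV);m=cv2.inRange(hsv,(25,200,130),(33,255,255))
cs,_=cv2.findContours(m,0,1)
for c in cs:
    if cv2.contourArea(c)>300:
        x,y,w,h=cv2.boundingRect(c);print((x,y,w,h))
# at this z blue appeared at 282,236 when exactly aligned on z=61; expected px for yellow here:
print(proj(d,[506.8,-403,65]))
```

```text
blue spigot [ 396.6 -188.8   61. ]
t 36.65 p [ 506.7 -403.1  287. ] jawyaw -0.347 F [-1.   0.1  0.4] w 87.9
[282.71025102 239.10787678]
```

View pics/w10.png

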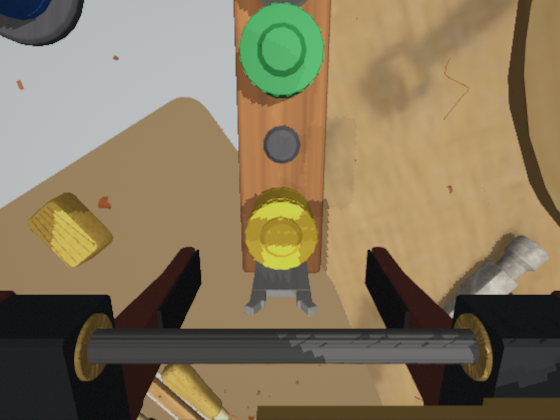

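Yellow's spigot is at (282,237) against an expected (283,239), so it's within about 1.5 mm. Grasping.

Request:
send_rows(
  commands=[
    {"translation": [0.004, 0.01, -0.08], "twist": [0, 0, 0]},
    {"translation": [0.004, 0.01, -0.18], "twist": [0, 0, 0]},
    {"translation": [0.004, 0.01, -0.28], "twist": [0, 0, 0]},
    {"translation": [0.004, 0.01, -0.38], "twist": [0, 0, 0]},
    {"translation": [0.004, 0.01, -0.48], "twist": [0, 0, 0]},
    {"translation": [0.004, 0.01, -0.58], "twist": [0, 0, 0]},
    {"translation": [0.004, 0.01, -0.66], "twist": [0, 0, 0]},
    {"translation": [0.004, 0.01, -0.74], "twist": [0, 0, 0]},
    {"translation": [0.004, 0.01, -0.79], "twist": [0, 0, 0]},
    {"translation": [0.004, 0.01, -0.8], "twist": [0, 0, 0]},
  ],
)

```text
t: 37.7
ee_pos: [507.0, -402.1, 206.2]
orientation: [-2.571, -1.804, 0.0]
ft_force: [-0.2, 0.1, -0.1]
width: 88.0
```

Request:
send_rows(
  commands=[
    {"translation": [0, 0, 0], "twist": [0, 0, 0]},
    {"translation": [0, 0, 0], "twist": [0, 0, 0]},
    {"translation": [0, 0, 0], "twist": [0, 0, 0]},
    {"translation": [0, 0, 0], "twist": [0, 0, 0]},
    {"translation": [0, 0, 0], "twist": [0, 0, 0]},
    {"translation": [0, 0, 0], "twist": [0, 0, 0]},
    {"translation": [0, 0, 0], "twist": [0, 0, 0]},
    {"translation": [0, 0, 0], "twist": [0, 0, 0]},
    {"translation": [0, 0, 0], "twist": [0, 0, 0]},
    {"translation": [0, 0, 0], "twist": [0, 0, 0]},
  ],
  grip=1,
)

```text
t: 38.7
ee_pos: [507.2, -402.3, 207.2]
orientation: [2.571, 1.805, -0.0]
ft_force: [-1.1, 0.2, 3.4]
width: 47.5
```

Request:
send_rows(
  commands=[
    {"translation": [0, 0, 0.05], "twist": [0, 0, 0]},
    {"translation": [0, 0, 0.12], "twist": [0, 0, 0]},
    {"translation": [0, 0, 0.2], "twist": [0, 0, 0]},
    {"translation": [0, 0, 0.3], "twist": [0, 0, 0]},
    {"translation": [0, 0, 0.4], "twist": [0, 0, 0]},
    {"translation": [0, 0, 0.5], "twist": [0, 0, 0]},
    {"translation": [0, 0, 0.6], "twist": [0, 0, 0]},
    {"translation": [0, 0, 0.7], "twist": [0, 0, 0]},
    {"translation": [0, 0, 0.8], "twist": [0, 0, 0]},
    {"translation": [0, 0, 0.9], "twist": [0, 0, 0]},
  ],
)

```text
t: 39.7
ee_pos: [507.1, -402.2, 297.8]
orientation: [2.572, 1.804, 0.0]
ft_force: [0.1, -0.5, -1.3]
width: 47.9
```

```bash
python3 -c "
from h import *
st()"
```

```text
t 39.7 p [ 507.1 -402.2  297.8] jawyaw -0.347 F [ 0.1 -0.5 -1.3] w 47.9
```

Request:
send_rows(
  commands=[
    {"translation": [-0.03, 0.06, 0], "twist": [0, 0, 0]},
    {"translation": [-0.07, 0.13, 0], "twist": [0, 0, 0]},
    {"translation": [-0.11, 0.21, 0], "twist": [0, 0, 0]},
    {"translation": [-0.16, 0.31, 0], "twist": [0, 0, 0]},
    {"translation": [-0.21, 0.41, 0], "twist": [0, 0, 0]},
    {"translation": [-0.26, 0.51, 0], "twist": [0, 0, 0]},
    {"translation": [-0.31, 0.61, 0], "twist": [0, 0, 0]},
    {"translation": [-0.36, 0.71, 0], "twist": [0, 0, 0]},
    {"translation": [-0.41, 0.81, 0], "twist": [0, 0, 0]},
    {"translation": [-0.46, 0.91, 0], "twist": [0, 0, 0]},
  ],
)

```text
t: 40.7
ee_pos: [460.7, -310.4, 297.0]
orientation: [2.571, 1.805, 0.0]
ft_force: [0.7, -1.3, -2.8]
width: 47.4
```

Request:
send_rows(
  commands=[
    {"translation": [-0.05, 0.1, 0], "twist": [0, 0, 0]},
    {"translation": [-0.1, 0.2, 0], "twist": [0, 0, 0]},
    {"translation": [-0.15, 0.3, 0], "twist": [0, 0, 0]},
    {"translation": [-0.2, 0.4, 0], "twist": [0, 0, 0]},
    {"translation": [-0.25, 0.5, 0], "twist": [0, 0, 0]},
    {"translation": [-0.3, 0.6, 0], "twist": [0, 0, 0]},
    {"translation": [-0.35, 0.7, 0], "twist": [0, 0, 0]},
    {"translation": [-0.4, 0.8, 0], "twist": [0, 0, 0]},
    {"translation": [-0.45, 0.9, 0], "twist": [0, 0, 0]},
    {"translation": [-0.5, 0.98, 0], "twist": [0, 0, 0]},
  ],
)

```text
t: 41.7
ee_pos: [410.7, -212.4, 297.0]
orientation: [-2.571, -1.805, 0.0]
ft_force: [0.3, 0.0, -0.6]
width: 47.5
```

Request:
send_rows(
  commands=[
    {"translation": [-0.05, 0.08, 0], "twist": [0, 0, 0]},
    {"translation": [-0.09, 0.15, 0], "twist": [0, 0, 0]},
    {"translation": [-0.12, 0.2, -0.04], "twist": [0, 0, 0]},
    {"translation": [-0.14, 0.23, -0.08], "twist": [0, 0, 0]},
    {"translation": [-0.148, 0.243, -0.14], "twist": [0, 0, 0]},
    {"translation": [-0.148, 0.243, -0.2], "twist": [0, 0, 0]},
    {"translation": [-0.148, 0.243, -0.25], "twist": [0, 0, 0]},
    {"translation": [-0.148, 0.243, -0.3], "twist": [0, 0, 0]},
    {"translation": [-0.148, 0.243, -0.34], "twist": [0, 0, 0]},
    {"translation": [-0.148, 0.243, -0.34], "twist": [0, 0, 0]},
  ],
)

```text
t: 42.7
ee_pos: [396.2, -189.0, 262.3]
orientation: [-2.571, -1.804, 0.001]
ft_force: [-0.1, 0.4, -1.5]
width: 47.3
```

Run:
```python
from h import *
st(); d=snap('wrist','w11'); print(proj(d,[396.3,-188.8,116]),proj(d,[410,-150.7,10]))
```

```text
t 42.7 p [ 396.2 -189.   262.3] jawyaw -0.347 F [-0.1  0.4 -1.5] w 47.3
[282.69035463 303.76504777] [283.06098958 168.64574135]
```

View pics/w11.png

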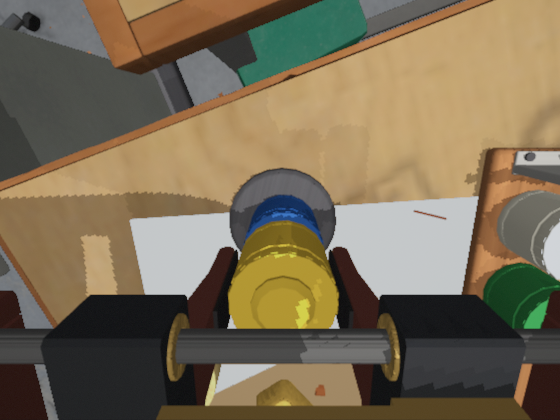

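Yellow (x≈283 px) is aligned over blue, with its spigot at (284,302) against an expected (283,304). Lowering.

Request:
send_rows(
  commands=[
    {"translation": [0, 0, -0.03], "twist": [0, 0, 0]},
    {"translation": [0, 0, -0.06], "twist": [0, 0, 0]},
    {"translation": [0, 0, -0.08], "twist": [0, 0, 0]},
    {"translation": [0, 0, -0.1], "twist": [0, 0, 0]},
    {"translation": [0, 0, -0.115], "twist": [0, 0, 0]},
    {"translation": [0, 0, -0.13], "twist": [0, 0, 0]},
    {"translation": [0, 0, -0.135], "twist": [0, 0, 0]},
    {"translation": [0, 0, -0.135], "twist": [0, 0, 0]},
    {"translation": [0, 0, -0.135], "twist": [0, 0, 0]},
    {"translation": [0, 0, -0.135], "twist": [0, 0, 0]},
  ],
)

```text
t: 43.75
ee_pos: [396.4, -189.0, 249.5]
orientation: [2.572, 1.804, 0.0]
ft_force: [-0.2, -0.3, -1.0]
width: 47.7
```

```bash
python3 -c "
from h import *
st()"
```

```text
t 43.75 p [ 396.4 -189.   249.5] jawyaw -0.347 F [-0.2 -0.3 -1. ] w 47.7
```

Request:
send_rows(
  commands=[
    {"translation": [0, 0, -0.006], "twist": [0, 0, 0]},
    {"translation": [0, 0, -0.006], "twist": [0, 0, 0]},
    {"translation": [0, 0, -0.006], "twist": [0, 0, 0]},
    {"translation": [0, 0, -0.006], "twist": [0, 0, 0]},
    {"translation": [0, 0, -0.006], "twist": [0, 0, 0]},
    {"translation": [0, 0, -0.006], "twist": [0, 0, 0]},
    {"translation": [0, 0, -0.006], "twist": [0, 0, 0]},
    {"translation": [0, 0, -0.006], "twist": [0, 0, 0]},
    {"translation": [0, 0, -0.006], "twist": [0, 0, 0]},
    {"translation": [0, 0, -0.006], "twist": [0, 0, 0]},
  ],
  grip=-1,
)

```text
t: 44.75
ee_pos: [396.4, -188.9, 248.9]
orientation: [-2.572, -1.805, -0.0]
ft_force: [0.4, -0.1, -0.8]
width: 88.0
```

Request:
send_rows(
  commands=[
    {"translation": [0, 0, 0.06], "twist": [0, 0, 0]},
    {"translation": [0, 0, 0.16], "twist": [0, 0, 0]},
    {"translation": [0, 0, 0.26], "twist": [0, 0, 0]},
    {"translation": [0, 0, 0.36], "twist": [0, 0, 0]},
    {"translation": [0, 0, 0.46], "twist": [0, 0, 0]},
    {"translation": [0, 0, 0.56], "twist": [0, 0, 0]},
    {"translation": [0, 0, 0.66], "twist": [0, 0, 0]},
    {"translation": [0, 0, 0.76], "twist": [0, 0, 0]},
    {"translation": [0, 0, 0.84], "twist": [0, 0, 0]},
    {"translation": [0, 0, 0.84], "twist": [0, 0, 0]},
  ],
)

```text
t: 45.75
ee_pos: [396.7, -189.1, 334.0]
orientation: [2.57, 1.804, 0.001]
ft_force: [-0.1, -0.4, 0.4]
width: 87.6
```

Run:
```python
from h import *
st(); d=snap('wrist','w12'); print('expected yellow spigot px',proj(d,[396.3,-188.8,107]),'white',proj(d,[563.7,-245.5,65]))
```

```text
t 45.75 p [ 396.7 -189.1  334. ] jawyaw -0.347 F [-0.1 -0.4  0.4] w 87.6
expected yellow spigot px [281.26974232 236.2665032 ] white [510.06407877 212.77737704]
```

View pics/w12.png

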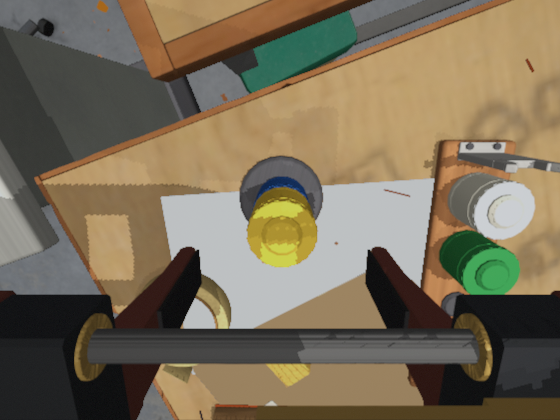

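Yellow is seated (spigot at (282,236), expected (281,236)). White is at (511,211) against an expected (510,213). Going for white.

Request:
send_rows(
  commands=[
    {"translation": [0.06, -0.02, 0], "twist": [0, 0, 0]},
    {"translation": [0.14, -0.05, 0], "twist": [0, 0, 0]},
    {"translation": [0.23, -0.08, 0], "twist": [0, 0, 0]},
    {"translation": [0.33, -0.11, 0], "twist": [0, 0, 0]},
    {"translation": [0.43, -0.14, 0], "twist": [0, 0, 0]},
    {"translation": [0.53, -0.18, 0], "twist": [0, 0, 0]},
    {"translation": [0.63, -0.21, 0], "twist": [0, 0, 0]},
    {"translation": [0.73, -0.24, 0], "twist": [0, 0, 0]},
    {"translation": [0.83, -0.28, 0], "twist": [0, 0, 0]},
    {"translation": [0.92, -0.31, 0], "twist": [0, 0, 0]},
  ],
)

```text
t: 46.8
ee_pos: [489.3, -220.3, 332.9]
orientation: [2.571, 1.804, 0.0]
ft_force: [0.6, 0.8, -0.1]
width: 88.0
```

Request:
send_rows(
  commands=[
    {"translation": [0.1, -0.03, 0], "twist": [0, 0, 0]},
    {"translation": [0.2, -0.07, 0], "twist": [0, 0, 0]},
    {"translation": [0.3, -0.1, -0.05], "twist": [0, 0, 0]},
    {"translation": [0.4, -0.13, -0.1], "twist": [0, 0, 0]},
    {"translation": [0.5, -0.17, -0.16], "twist": [0, 0, 0]},
    {"translation": [0.6, -0.2, -0.22], "twist": [0, 0, 0]},
    {"translation": [0.69, -0.23, -0.3], "twist": [0, 0, 0]},
    {"translation": [0.755, -0.253, -0.38], "twist": [0, 0, 0]},
    {"translation": [0.755, -0.253, -0.46], "twist": [0, 0, 0]},
    {"translation": [0.755, -0.253, -0.46], "twist": [0, 0, 0]},
  ],
)

```text
t: 47.8
ee_pos: [563.3, -245.0, 285.2]
orientation: [-2.569, -1.803, 0.002]
ft_force: [-0.1, 0.5, -0.1]
width: 88.0
```

Run:
```python
from h import *
st(); d=snap('wrist','w13'); print('white exp',proj(d,[563.8,-245.2,65]))
```

```text
t 47.8 p [ 563.3 -245.   285.2] jawyaw -0.347 F [-0.1  0.5 -0.1] w 88.0
white exp [284.61661022 240.51965254]
```

View pics/w13.png

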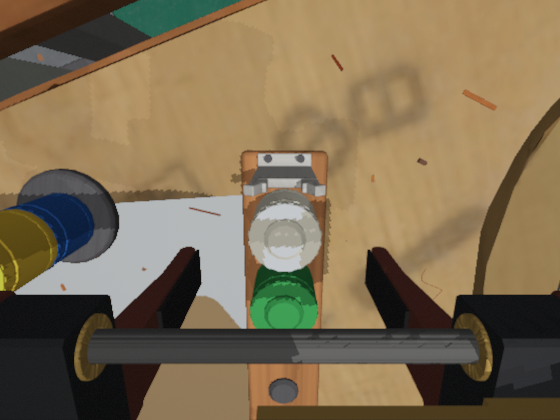

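White's spigot is at (285,238) against an expected (285,240), so it's within about 2 mm. Grasping.

Request:
send_rows(
  commands=[
    {"translation": [0.004, 0.01, -0.08], "twist": [0, 0, 0]},
    {"translation": [0.004, 0.01, -0.18], "twist": [0, 0, 0]},
    {"translation": [0.004, 0.01, -0.28], "twist": [0, 0, 0]},
    {"translation": [0.004, 0.01, -0.38], "twist": [0, 0, 0]},
    {"translation": [0.004, 0.01, -0.48], "twist": [0, 0, 0]},
    {"translation": [0.004, 0.01, -0.58], "twist": [0, 0, 0]},
    {"translation": [0.004, 0.01, -0.66], "twist": [0, 0, 0]},
    {"translation": [0.004, 0.01, -0.74], "twist": [0, 0, 0]},
    {"translation": [0.004, 0.01, -0.79], "twist": [0, 0, 0]},
    {"translation": [0.004, 0.01, -0.8], "twist": [0, 0, 0]},
  ],
)

```text
t: 48.85
ee_pos: [564.1, -244.2, 206.1]
orientation: [-2.571, -1.804, 0.001]
ft_force: [-0.7, 0.3, -0.0]
width: 87.9
```

Request:
send_rows(
  commands=[
    {"translation": [0, 0, 0], "twist": [0, 0, 0]},
    {"translation": [0, 0, 0], "twist": [0, 0, 0]},
    {"translation": [0, 0, 0], "twist": [0, 0, 0]},
    {"translation": [0, 0, 0], "twist": [0, 0, 0]},
    {"translation": [0, 0, 0], "twist": [0, 0, 0]},
    {"translation": [0, 0, 0], "twist": [0, 0, 0]},
    {"translation": [0, 0, 0], "twist": [0, 0, 0]},
    {"translation": [0, 0, 0], "twist": [0, 0, 0]},
    {"translation": [0, 0, 0], "twist": [0, 0, 0]},
    {"translation": [0, 0, 0], "twist": [0, 0, 0]},
  ],
  grip=1,
)

```text
t: 49.85
ee_pos: [564.3, -244.3, 207.1]
orientation: [2.571, 1.804, 0.0]
ft_force: [-1.2, 0.5, 3.4]
width: 47.4
```

Request:
send_rows(
  commands=[
    {"translation": [0, 0, 0.05], "twist": [0, 0, 0]},
    {"translation": [0, 0, 0.12], "twist": [0, 0, 0]},
    {"translation": [0, 0, 0.2], "twist": [0, 0, 0]},
    {"translation": [0, 0, 0.3], "twist": [0, 0, 0]},
    {"translation": [0, 0, 0.4], "twist": [0, 0, 0]},
    {"translation": [0, 0, 0.5], "twist": [0, 0, 0]},
    {"translation": [0, 0, 0.6], "twist": [0, 0, 0]},
    {"translation": [0, 0, 0.7], "twist": [0, 0, 0]},
    {"translation": [0, 0, 0.8], "twist": [0, 0, 0]},
    {"translation": [0, 0, 0.9], "twist": [0, 0, 0]},
  ],
)

```text
t: 50.85
ee_pos: [564.2, -244.2, 297.7]
orientation: [2.572, 1.805, 0.0]
ft_force: [-0.0, -0.1, -1.8]
width: 47.3
```

```bash
python3 -c "
from h import *
st()"
```

```text
t 50.85 p [ 564.2 -244.2  297.7] jawyaw -0.347 F [-0.  -0.1 -1.8] w 47.3
```

Request:
send_rows(
  commands=[
    {"translation": [-0.04, 0.01, 0.06], "twist": [0, 0, 0]},
    {"translation": [-0.1, 0.03, 0.13], "twist": [0, 0, 0]},
    {"translation": [-0.18, 0.06, 0.2], "twist": [0, 0, 0]},
    {"translation": [-0.27, 0.09, 0.27], "twist": [0, 0, 0]},
    {"translation": [-0.37, 0.12, 0.34], "twist": [0, 0, 0]},
    {"translation": [-0.47, 0.155, 0.4], "twist": [0, 0, 0]},
    {"translation": [-0.57, 0.19, 0.4], "twist": [0, 0, 0]},
    {"translation": [-0.67, 0.22, 0.4], "twist": [0, 0, 0]},
    {"translation": [-0.77, 0.25, 0.4], "twist": [0, 0, 0]},
    {"translation": [-0.87, 0.285, 0.4], "twist": [0, 0, 0]},
  ],
)

```text
t: 51.85
ee_pos: [476.3, -215.4, 336.6]
orientation: [-2.571, -1.804, 0.0]
ft_force: [-0.6, -0.2, -0.7]
width: 47.7
```

Request:
send_rows(
  commands=[
    {"translation": [-0.1, 0.03, 0], "twist": [0, 0, 0]},
    {"translation": [-0.2, 0.065, 0], "twist": [0, 0, 0]},
    {"translation": [-0.3, 0.1, 0], "twist": [0, 0, 0]},
    {"translation": [-0.4, 0.13, 0], "twist": [0, 0, 0]},
    {"translation": [-0.5, 0.165, 0], "twist": [0, 0, 0]},
    {"translation": [-0.6, 0.2, 0], "twist": [0, 0, 0]},
    {"translation": [-0.7, 0.235, 0], "twist": [0, 0, 0]},
    {"translation": [-0.78, 0.26, 0], "twist": [0, 0, 0]},
    {"translation": [-0.808, 0.268, -0.05], "twist": [0, 0, 0]},
    {"translation": [-0.808, 0.268, -0.1], "twist": [0, 0, 0]},
  ],
)

```text
t: 52.85
ee_pos: [396.2, -188.9, 326.7]
orientation: [2.571, 1.804, 0.0]
ft_force: [-0.4, -0.5, -0.7]
width: 47.7
```

Request:
send_rows(
  commands=[
    {"translation": [0, 0, -0.05], "twist": [0, 0, 0]},
    {"translation": [0, 0, -0.1], "twist": [0, 0, 0]},
    {"translation": [0, 0, -0.14], "twist": [0, 0, 0]},
    {"translation": [0, 0, -0.18], "twist": [0, 0, 0]},
    {"translation": [0, 0, -0.18], "twist": [0, 0, 0]},
    {"translation": [0, 0, -0.18], "twist": [0, 0, 0]},
    {"translation": [0, 0, -0.18], "twist": [0, 0, 0]},
    {"translation": [0, 0, -0.18], "twist": [0, 0, 0]},
    {"translation": [0, 0, -0.18], "twist": [0, 0, 0]},
    {"translation": [0, 0, -0.18], "twist": [0, 0, 0]},
  ],
)

```text
t: 53.85
ee_pos: [396.5, -188.9, 309.0]
orientation: [2.571, 1.804, 0.0]
ft_force: [-0.3, -0.5, -1.1]
width: 47.9
```

Run:
```python
from h import *
st(); d=snap('wrist','w14')
```

```text
t 53.85 p [ 396.5 -188.9  309. ] jawyaw -0.347 F [-0.3 -0.5 -1.1] w 47.9
```

The picture limit is reached, so I'll go on by numbers. Lowering white.

Request:
send_rows(
  commands=[
    {"translation": [0, 0, -0.03], "twist": [0, 0, 0]},
    {"translation": [0, 0, -0.06], "twist": [0, 0, 0]},
    {"translation": [0, 0, -0.08], "twist": [0, 0, 0]},
    {"translation": [0, 0, -0.1], "twist": [0, 0, 0]},
    {"translation": [0, 0, -0.115], "twist": [0, 0, 0]},
    {"translation": [0, 0, -0.13], "twist": [0, 0, 0]},
    {"translation": [0, 0, -0.137], "twist": [0, 0, 0]},
    {"translation": [0, 0, -0.137], "twist": [0, 0, 0]},
    {"translation": [0, 0, -0.137], "twist": [0, 0, 0]},
    {"translation": [0, 0, -0.137], "twist": [0, 0, 0]},
  ],
)

```text
t: 54.9
ee_pos: [396.5, -188.9, 295.2]
orientation: [2.571, 1.805, 0.0]
ft_force: [0.5, 0.7, -0.6]
width: 47.7
```

Run:
```python
from h import *
st()
d=dict(np.load('pics/w14.npz'));hsv=cv2.cvtColor(d['img'],cv2.COLOR_RGB2HSV)
for n,lo,hi in[('yellow',(25,200,100),(33,255,255)),('blue',(100,120,50),(125,255,255))]:
    m=cv2.inRange(hsv,lo,hi);m[:,:200]=0;m[:,370:]=0;m[290:]=0
    for c in cv2.findContours(m,0,1)[0]:
        if cv2.contourArea(c)>150: print(n,cv2.boundingRect(c))
```

```text
t 54.9 p [ 396.5 -188.9  295.2] jawyaw -0.347 F [ 0.5  0.7 -0.6] w 47.7
blue (254, 182, 58, 28)
```

Height is 295.2 with no contact load, so the recess is over the spigot as it should be. Releasing and withdrawing.

Request:
send_rows(
  commands=[
    {"translation": [0, 0, -0.005], "twist": [0, 0, 0]},
    {"translation": [0, 0, -0.005], "twist": [0, 0, 0]},
    {"translation": [0, 0, -0.005], "twist": [0, 0, 0]},
    {"translation": [0, 0, -0.005], "twist": [0, 0, 0]},
    {"translation": [0, 0, -0.005], "twist": [0, 0, 0]},
    {"translation": [0, 0, -0.005], "twist": [0, 0, 0]},
    {"translation": [0, 0, -0.005], "twist": [0, 0, 0]},
    {"translation": [0, 0, -0.005], "twist": [0, 0, 0]},
    {"translation": [0, 0, -0.005], "twist": [0, 0, 0]},
    {"translation": [0, 0, -0.005], "twist": [0, 0, 0]},
  ],
  grip=-1,
)

```text
t: 55.9
ee_pos: [396.5, -188.9, 294.7]
orientation: [2.572, 1.805, -0.0]
ft_force: [-0.1, 0.8, -0.5]
width: 88.0
```

Request:
send_rows(
  commands=[
    {"translation": [0, 0, 0.06], "twist": [0, 0, 0]},
    {"translation": [0, 0, 0.16], "twist": [0, 0, 0]},
    {"translation": [0, 0, 0.26], "twist": [0, 0, 0]},
    {"translation": [0, 0, 0.36], "twist": [0, 0, 0]},
    {"translation": [0, 0, 0.46], "twist": [0, 0, 0]},
    {"translation": [0, 0, 0.56], "twist": [0, 0, 0]},
    {"translation": [0, 0, 0.66], "twist": [0, 0, 0]},
    {"translation": [0, 0, 0.76], "twist": [0, 0, 0]},
    {"translation": [0, 0, 0.84], "twist": [0, 0, 0]},
    {"translation": [0, 0, 0.84], "twist": [0, 0, 0]},
  ],
)

```text
t: 56.9
ee_pos: [396.8, -189.1, 379.8]
orientation: [2.57, 1.804, 0.002]
ft_force: [-0.2, -0.5, 0.1]
width: 87.8
```

Run:
```python
from h import *
st(); d=snap('wrist','w15');s=snap('scene','s15')
def rep(d,box,tag):
    hsv=cv2.cvtColor(d['img'],cv2.COLOR_RGB2HSV)
    for n,lo,hi in[('white',(0,0,150),(180,40,255)),('yellow',(25,170,80),(33,255,255)),('blue',(100,120,40),(125,255,255)),('green',(55,120,40),(85,255,255))]:
        m=cv2.inRange(hsv,lo,hi);k=np.zeros_like(m);x0,y0,x1,y1=box;k[y0:y1,x0:x1]=m[y0:y1,x0:x1]
        for c in cv2.findContours(k,0,1)[0]:
            if cv2.contourArea(c)>60: x,y,w,h=cv2.boundingRect(c);print(tag,n,(x,y,w,h))
rep(d,(200,150,560,330),'wrist')
u,v=proj(s,[396.4,-188.9,80]).astype(int);rep(s,(u-50,v-70,u+50,v+70),'scene')
print('wrist exp white top',proj(d,[396.4,-188.9,148]),'spigot',proj(d,[396.4,-188.9,153]),'green exp',proj(d,[544.8,-297.6,65]))
for z in(10,56,102,148,153): print('scene exp axis z',z,proj(s,[396.4,-188.9,z]).round(1))
```

```text
t 56.9 p [ 396.8 -189.1  379.8] jawyaw -0.347 F [-0.2 -0.5  0.1] w 87.8
wrist white (200, 275, 23, 42)
wrist white (200, 170, 215, 148)
wrist white (470, 153, 26, 10)
wrist blue (260, 169, 44, 18)
wrist green (421, 216, 67, 58)
scene white (290, 307, 26, 10)
scene white (264, 250, 88, 67)
scene white (294, 220, 19, 19)
scene blue (293, 261, 17, 16)
wrist exp white top [281.36038409 233.84195236] spigot [281.33376778 236.49682   ] green exp [467.19492885 254.76093039]
scene exp axis z 10 [301.2 270.1]
scene exp axis z 56 [301.7 255.5]
scene exp axis z 102 [302.3 240.3]
scene exp axis z 148 [302.9 224.5]
scene exp axis z 153 [302.9 222.8]
```

Run:
```python
from h import *
s=dict(np.load('pics/s15.npz'));hsv=cv2.cvtColor(s['img'],cv2.COLOR_RGB2HSV)
for v in range(214,284,3): print(v,hsv[v,302].tolist(),end=' ')
d=dict(np.load('pics/w15.npz'));g=cv2.cvtColor(d['img'],cv2.COLOR_RGB2GRAY)[160:300,220:350]
g=cv2.createCLAHE(4,(4,4)).apply(g)
for r0,r1 in((14,24),(28,44)):
    c=cv2.HoughCircles(g,cv2.HOUGH_GRADIENT,1.2,40,param1=100,param2=14,minRadius=r0,maxRadius=r1); print('\n',None if c is None else (c[0][:3]+[220,160,0]).round(1).tolist())
```

```text
214 [11, 152, 161] 217 [11, 150, 122] 220 [16, 30, 143] 223 [24, 15, 175] 226 [35, 7, 229] 229 [75, 2, 216] 232 [22, 24, 161] 235 [22, 24, 157] 238 [22, 25, 150] 241 [22, 25, 150] 244 [23, 26, 154] 247 [21, 134, 148] 250 [22, 173, 162] 253 [22, 177, 148] 256 [22, 177, 148] 259 [22, 173, 156] 262 [120, 57, 94] 265 [110, 193, 119] 268 [110, 194, 101] 271 [109, 199, 101] 274 [109, 197, 105] 277 [115, 63, 69] 280 [130, 12, 62] 283 [60, 5, 161] 
 [[281.8, 199.0, 23.2], [280.6, 243.4, 19.3], [338.2, 181.0, 20.1]]

 [[280.6, 187.0, 36.6], [281.8, 235.0, 35.3], [347.8, 199.0, 35.3]]
```

The stack boundaries in the scene view (rows 247, 262, 277) match a fully seated stack. White's top is at (282,235) against an expected (281,234). Handing in.

```bash
python3 -c "
from h import *
st(); print(ctrl.close_job())"
```

```text
t 57.0 p [ 396.4 -188.9  378.7] jawyaw -0.347 F [ 0.7  0.  -0.3] w 87.8
the job is handed in; nothing more can be done
None
```

I moved the keeper bar into the tray, then stacked blue, yellow and white on the stand. I handed the job in at t = 57 s with the gripper open and about 65 mm clear above the stack. The hand-in gives no verdict.

**Bar:** after release, the bar lay along the tray with its end about 1.5 mm from where a centred bar would end. I only checked it then and did not look again.

**Stack:** the colour boundaries in the scene view (rows 247, 262, 277) match fully seated pots. Before I let go of white, it sat at the height I expected with no contact load. After release, white's top was about 1 px from where it should be in the wrist view.

**Green pot, beeswax and spool:** the arm did not go near the beeswax or spool. Green was last viewed at t ≈ 48 s, in its place with white still beside it. I made no numeric check on any of the three at the end.

**Checks that failed or disagreed:**
- The viewer's picture limit ran out before the last placement, so I checked white from pixel numbers only.
- The last colour masks gave nothing useful for yellow, and white merged with the paper. I used a pixel column and circle detection instead.
- An early estimate of yellow's position was about 5 mm off, so I used the carrier spacing and confirmed it from close up before grasping.

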